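# Close down the stove corner for the night

## Robot

A 6-joint arm with a two-finger parallel gripper is mounted at the origin on the work surface. World frame = base frame: x ahead of the robot, y to its left, z up, the work surface at z = 0. Lengths are in m, angles in degrees, forces in N, time in s.
With the tool pointing down it reaches from about 0.35 to 0.925 m from the base axis. Payload 6.4 kg.
Tool frame: the origin (TCP) lies midway between the tips of the shut fingers; the grasp point (between the pads) lies 19 mm behind it (bot.grip_depth is the distance from the TCP to the grasp point, in m); y points along the fingers, z is the direction in which the jaws open and shut, and the axes are right-handed (so a half turn about y gives the same grasp; the last joint's range is limited). The gripper opens to 94 mm and grips with 3 to 60 N. Pads are 16 mm wide; open, the fingers measure 119 mm over their backs; the gripper's body (75 mm by 177 mm) begins 78 mm behind the grasp point.
Start: joints at [61.931, 14.043, 89.255, -0, 76.702, -9.975], TCP at [0.202, 0.618, 0.205] pointing down, gripper open.
Joint ranges: [-179.41, 179.41], [-58.25, 129.5], [7.25, 145.43], [-54.29, 234.29], [11.92, 165.04], [-157.13, 157.13]. Speed limits (degrees/s): [147.25, 147.25, 180, 180, 180, 180].

## Interface

Orientations are given as a 3x3 rotation matrix whose columns are the frame's x, y, z axes.
In Python, from rig import bot gives the robot as it stands. The module is installed in compiled form; this text tells all that it offers.
- The arm moves only by the shell command python3 -m creep 'ROWS' [FORCE]. ROWS is JSON, a list of rows, each an object of numbers: "tx", "ty", "tz": the shift along the tool's x, y, z in m; "twist": the turn about the tool's y in degrees; "gripper": the opening in per cent of the stroke, from 0 (shut) to 100 (fully open). A call has 1 to 8 rows; each row shifts and turns the commanded pose from where the row before left it, along the tool's axes as they then stand; what a row does not reach is not made up. A row lasts 1/10 s, in which the tool goes at most 50 mm and 8.59 degrees, less where a joint would pass 70% of its speed; a pose out of reach is approached as far as the arm can. A call is refused whole if a number of a shift passes 0.05 or a number of a turn 8.59, either way. A call with a gripper value outside its range is refused whole. The fingers move at their own pace and stop on an object; FORCE is the grip in N (left out, the last holds). Time passes only in rows, so rows that do not move let the fingers close. It gives the time, the measured TCP pose, the force and the opening at its end, in the units of the state.
- bot.sense(): the state, without advancing time (a new reading comes with each control period).
- bot.camera(name): name is "scene" or "top" or "wrist"; returns a dict with "frame" (420x560x3 uint8, blue, green, red), "depth" (420x560 float32, m along the optical axis (not along the pixel's ray), 0 where there is no reading), "fx", "fy", "cx", "cy" (pixels), "extrinsics" (4x4, takes a point from camera to world coordinates); the wrist camera has in their place "tool_from_camera" (4x4, takes a point from camera to tool coordinates, whose origin is the TCP and whose axes are the tool frame's). Camera axes: x right, y up, looking along -z (the intrinsics and any distortion apply to the point x, -y, -z); pixel columns grow to the right and rows downward; lengths in m; the calibration is good to about 2 mm. A picture is of the moment at which its call begins: read the wrist's pose just before it.
- bot.sign_off(): hands the job in, once; it reports no verdict.
The state is a dict: "clock": time; "joint_pos": joint angles; "dq": joint speeds; "joint_efforts": joint torques, N m; "ee_pos": TCP position; "ee_rot": TCP orientation; "wrist_force": force on the tool from outside, world axes, zero at the start; "moment": the same for the moment, N m; "grip_width": finger opening in m.
Only numpy, scipy, OpenCV 4.12 (cv2) and the standard library are available. Lean on these libraries where they do the work, as an engineer would, in place of code of your own. Each camera call takes 0.05 s, during which the arm holds its last target. There are 200 camera calls.

## Task

Close down the stove corner for the night: first switch off the stove blower, then put every tin away in the plank rack, and only when all are put away switch off the lantern. Short tins go upright on the lower tier and tall tins upright on the upper tier, each slid in so that more than half of it is under the board overhead. A switch is off when its bat has snapped over to lean away from the fan drum or the lamp dome; leave the poker, clay lid and scoop where they are.

Things in the scene. Friction and masses are not known exactly. Their poses are not given: they have to be found in the camera images.
- rack: Fixed two-tier plank rack, open to the robot. Origin: middle of the front lower edge; +x goes into the rack, +y to its left, z up. 238 mm wide; inside y = -111 to 111 mm, room for three tins side by side on each tier. Each tier has an 80 mm deep front step open to above; 8 mm side walls stand only under the boards, none beside the steps
- rack_lower (a point): Point on the lower tier's floor (z = 12 mm in the rack frame) straight under the front edge of the board overhead, mid-width; rack axes. The floor runs from 80 mm in front of it to a 20 mm high back stop rail 85 mm behind it; the board overhead is 80 mm above this floor
- rack_upper (a point): Point on the upper tier's floor (z = 104 mm in the rack frame) straight under the front edge of the roof, mid-width; rack axes, 160 mm behind the rack's origin. The floor runs from 80 mm in front of it to a similar rail 72 mm behind it; the roof's underside is 124 mm above this floor, its top 134 mm
- blower: Fixed stove blower: grey box 80 x 130 x 60 mm (x, y, z) with a dark upright fan drum (diameter 100 mm, top at 100 mm) at its -y end. Origin on the ledge, z up. Its switch bat stands on the box top (z = 60 mm) with its pivot at x 0, y +40, z 60 mm, 90 mm clear of the drum, and swings along y
- blower_bat (a joint): Angle of the blower's switch bat from upright, rad; positive leans to the blower's +y. Rests at -0.42 (on, leaning to the fan drum) or +0.42 (off, leaning away); snaps over by a spring once past 0; about 3 N at the tip turns it
- blower_bat_tip (a point): Near the tip of the blower's switch bat, a steel rod 8 mm thick with an 11 mm ball end, 42 mm long from its pivot; the point is 38 mm from the pivot
- lamp: Fixed battery lantern: grey box 80 x 190 x 60 mm (x, y, z) with a clear round lamp dome (diameter 62 mm at its foot, top at 100 mm) on top, centred at y = +75 mm. Origin on the ledge, z up. Its switch bat has its pivot at x 0, y -45, z 60 mm (box top) and swings along y; box spans y = -80 to 110 mm
- lamp_bat (a joint): Angle of the lantern's switch bat from upright, rad; positive leans to the lantern's +y. Rests at +0.42 (on, leaning to the dome) or -0.42 (off, leaning away); snaps over by a spring once past 0; about 3 N at the tip turns it
- lamp_bat_tip (a point): Near the tip of the lantern's switch bat, same bat as the blower's; the point is 38 mm from the pivot
- poker: Bystander: steel poker 250 mm long lying flat, origin under its middle, lies along its x
- clay_lid: Bystander: clay pot lid 164 mm across, 54 mm high with its knob, origin under its centre
- scoop: Bystander: yellow plastic scoop, 175 mm long, 35 mm high, along its x, origin near its middle on the underside
- tall1_mid (a point): Centre (half-way up) of a tall round closed metal tin, 54 mm across, 98 mm high, 198 g within a third, z along its axis
- tall2_mid (a point): Centre (half-way up) of a tall round closed metal tin, 54 mm across, 104 mm high, 204 g within a third, z along its axis; absent in some starts
- tall3_mid (a point): Centre (half-way up) of a tall round closed metal tin, 54 mm across, 110 mm high, 210 g within a third, z along its axis; absent in some starts
- short1_mid (a point): Centre (half-way up) of a short round closed metal tin, 54 mm across, 52 mm high, 152 g within a third, z along its axis
- short2_mid (a point): Centre (half-way up) of a short round closed metal tin, 54 mm across, 58 mm high, 158 g within a third, z along its axis; absent in some starts
- short3_mid (a point): Centre (half-way up) of a short round closed metal tin, 54 mm across, 64 mm high, 164 g within a third, z along its axis; absent in some starts
There are look-alikes about, which are no part of the job. Leave any pink, turquoise or yellow look-alike of the part that bears tall1_mid alone.

How it is judged (in metres and radians):
On the way, in this order (a step that is already met when the one before it is completed fails the run):
1. the blower is switched off (value of joint blower_bat above 0.3 rad), for 0.2 s.
2. every tin present stands put away on its tier (x of tall1_mid in the frame of rack between 0.165 and 0.24 m and y of tall1_mid in the frame of rack between -0.11 and 0.11 m and z of tall1_mid in the frame of rack between 0.145 and 0.161 m and angle between each of tall1_mid, tall2_mid, tall3_mid, short1_mid, short2_mid, short3_mid's own z axis and vertical below 0.15 rad and linear speed of each of tall1, tall2, tall3, short1, short2, short3 below 0.03 m/s and x of tall2_mid in the frame of rack between 0.165 and 0.24 m and y of tall2_mid in the frame of rack between -0.11 and 0.11 m and z of tall2_mid in the frame of rack between 0.148 and 0.164 m and x of tall3_mid in the frame of rack between 0.165 and 0.24 m and y of tall3_mid in the frame of rack between -0.11 and 0.11 m and z of tall3_mid in the frame of rack between 0.151 and 0.167 m and x of short1_mid in the frame of rack between 0.085 and 0.17 m and y of short1_mid in the frame of rack between -0.11 and 0.11 m and z of short1_mid in the frame of rack between 0.03 and 0.046 m and x of short2_mid in the frame of rack between 0.085 and 0.17 m and y of short2_mid in the frame of rack between -0.11 and 0.11 m and z of short2_mid in the frame of rack between 0.033 and 0.049 m and x of short3_mid in the frame of rack between 0.085 and 0.17 m and y of short3_mid in the frame of rack between -0.11 and 0.11 m and z of short3_mid in the frame of rack between 0.036 and 0.052 m), for 0.2 s.
3. the lantern is switched off (value of joint lamp_bat below -0.3 rad), for 0.2 s.
At the end, for the whole second after the job is handed in: Both bats lean to their off side (beyond 0.3 rad); every short tin stands upright (within 0.15 rad) on the lower tier's floor and every tall tin on the upper tier's floor (8 mm), with its axis at least 5 mm behind the front edge of the board overhead, at rest (all of step 2 and value of joint blower_bat above 0.3 rad and value of joint lamp_bat below -0.3 rad); the robot touches nothing.
It fails at once if the poker is shifted by more than 30 mm (distance of poker from where it was at the start of the episode above 0.03 m).
It fails at once if the clay_lid is shifted by more than 30 mm (distance of clay_lid from where it was at the start of the episode above 0.03 m).
It fails at once if the scoop is shifted by more than 30 mm (distance of scoop from where it was at the start of the episode above 0.03 m).
Of tall2, tall3, short2, short3 only 1 to 3 are there at a start; the rules pass over those that are not, and their reading is None.
At some moment in a run one of short1, short2, short3 may be knocked a few centimetres aside while the robot is not near it.
It also fails if it takes over 210 s, if anything falls off the work surface, if the arm or the gripper's body presses on something with over 40 N, if the wrist force passes 120 N, or if a joint passes its speed limit or range.

## Working session

There is one attempt and no reset: what is moved stays moved. The work goes in short steps, Python scripts to look and compute and a shell command to move; the robot and the scene stay as the last step left them, time stands still between calls to the robot, and variables do not carry over. Pictures are saved under pics/ and viewed, about 12 in all and at most 16, crops included, and the job is handed in when it is done.

```bash
mkdir -p pics
python3 - <<'E'
from rig import bot
import cv2,numpy as np
s=bot.sense();print(s)
for n in("scene","top"):
    c=bot.camera(n);np.savez(f"pics/{n}0.npz",**c);cv2.imwrite(f"pics/{n}0.png",c["frame"]);print(n,c["fx"],c["fy"],c["cx"],c["cy"],c["extrinsics"].round(3).tolist(),[k for k in c])
E
```

```text
{'clock': 0.0, 'joint_pos': array([ 6.19319949e+01,  1.40840058e+01,  8.93236515e+01,  2.06506915e-04,
        7.67016474e+01, -9.97490031e+00]), 'dq': array([-0.02819969, -0.05573145,  0.05298978,  0.05171228, -0.00479791,
       -0.06383977]), 'joint_efforts': array([ 7.58199690e-05, -4.15826404e+01, -3.14609492e+01,  6.84593408e-02,
        3.31889524e-02, -1.03825143e-04]), 'ee_pos': array([0.2015714 , 0.61732976, 0.20435845]), 'ee_rot': array([[ 9.50552704e-01, -9.00716892e-04,  3.10561984e-01],
       [-3.10563111e-01, -1.68170767e-03,  9.50551275e-01],
       [-3.33903118e-04, -9.99998180e-01, -1.87828121e-03]]), 'wrist_force': array([-0.20520797, -0.03107567, -0.58136841]), 'moment': array([ 0.00220234, -0.05629967, -0.02358176]), 'grip_width': 0.09400173474959746}
scene 441.9921239443097 441.9921239443097 286.27758480245177 205.37269003247235 [[-0.285, -0.549, 0.786, 1.423], [0.958, -0.159, 0.237, 0.333], [-0.005, 0.82, 0.572, 0.826], [0.0, 0.0, 0.0, 1.0]] ['frame', 'depth', 'fx', 'fy', 'cx', 'cy', 'extrinsics']
top 441.38005173285126 441.38005173285126 277.3796139661909 211.61592921844377 [[-0.025, 0.984, -0.178, 0.21], [-1.0, -0.026, -0.003, 0.013], [-0.007, 0.177, 0.984, 1.429], [0.0, 0.0, 0.0, 1.0]] ['frame', 'depth', 'fx', 'fy', 'cx', 'cy', 'extrinsics']
```

View pics/scene0.png

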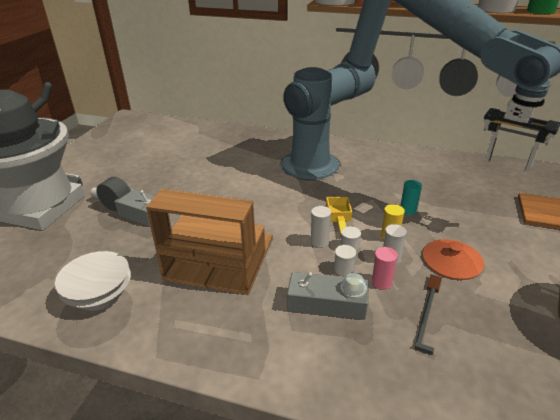

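View pics/top0.png

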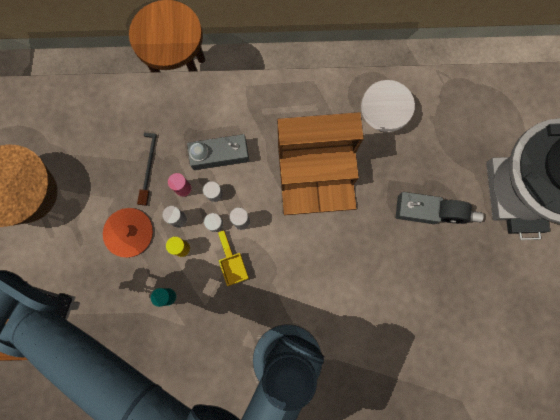

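The top view shows four silver tins at (212,191), (172,216), (213,222) and (239,218). The look-alikes are pink (179,185), yellow (177,246) and turquoise (162,297). The rack is around (318,165), the blower at (420,208), the lantern at (218,152), the scoop at (231,262), the lid at (128,233) and the poker at (149,168). Next I'll measure all of these from depth in both views.

```bash
cat > h.py <<'E'
import numpy as np,cv2
def cloud(c,T=None):
    T=c["extrinsics"] if T is None else T
    d=c["depth"].astype(float);v,u=np.mgrid[:d.shape[0],:d.shape[1]]
    P=np.stack([(u-c["cx"])/c["fx"]*d,-(v-c["cy"])/c["fy"]*d,-d],-1)
    W=P@T[:3,:3].T+T[:3,3];W[d<=0]=np.nan
    return W
def wristT(s,c):
    A=np.eye(4);A[:3,:3]=s["ee_rot"];A[:3,3]=s["ee_pos"];return A@c["tool_from_camera"]
E
python3 - <<'E'
from h import *
for n,pts in(("top",dict(a=(212,189),b=(172,213),c=(213,221),d=(239,216),pink=(178,182),yel=(176,244),turq=(160,296))),):
    c=np.load(f"pics/{n}0.npz");W=cloud(c)
    S=cloud(np.load("pics/scene0.npz")).reshape(-1,3);F=np.load("pics/scene0.npz")["frame"].reshape(-1,3)
    tab=W[250:260,300:310].reshape(-1,3);print("table z top",np.nanmedian(tab[:,2]))
    for k,(u,v) in pts.items():
        p=W[v-3:v+4,u-3:u+4].reshape(-1,3);m=np.nanmedian(p,0)
        # cap points near top in both clouds
        out=[]
        for Q in(W.reshape(-1,3),S):
            q=Q[(np.hypot(*(Q[:,:2]-m[:2]).T)<.04)&(Q[:,2]>.03)]
            zt=np.nanpercentile(q[:,2],95) if len(q) else np.nan
            q2=q[q[:,2]>zt-.006]
            (cx,cy),r=cv2.minEnclosingCircle(q2[:,:2].astype(np.float32)) if len(q2) else ((0,0),0)
            out+=[round(float(x),4) for x in(cx,cy,r,zt,len(q2))]
        print(k,m.round(3),out)
    # rack, boxes
    top=c["frame"];W0=W
    for nm,(u0,v0,u1,v1) in dict(rack=(265,100,375,230),blower=(385,180,495,235),lamp=(180,125,260,180)).items():
        w=W0[v0:v1,u0:u1].reshape(-1,3);w=w[w[:,2]>.008]
        h,e=np.histogram(w[:,2],bins=np.arange(0,.3,.006));print(nm,[(round(float(a),3),int(b)) for a,b in zip(e,h) if b>15])
    for n2,(u0,v0,u1,v1) in(("top",(265,105,375,225)),):
        pass
a=cv2.imread("pics/top0.png")
x=cv2.resize(a[125:275,120:270],(600,600),interpolation=cv2.INTER_CUBIC)
cv2.imwrite("pics/crop1.png",x)
b=cv2.imread("pics/scene0.png")
y=np.hstack([cv2.resize(b[185:325,280:470],(800,590),interpolation=cv2.INTER_CUBIC)])
cv2.imwrite("pics/crop2.png",y)
E
```

```text
table z top 0.0015408770335709754
a [0.534 0.223 0.065] [0.5324, 0.2252, 0.0278, 0.0704, 140.0, 0.5332, 0.2274, 0.03, 0.0651, 245.0]
b [0.454 0.34  0.099] [0.4511, 0.3427, 0.0274, 0.1036, 163.0, 0.4523, 0.3455, 0.0293, 0.0987, 228.0]
c [0.433 0.221 0.053] [0.4332, 0.2235, 0.0276, 0.0581, 142.0, 0.4332, 0.225, 0.0294, 0.0531, 199.0]
d [0.437 0.134 0.11 ] [0.437, 0.1361, 0.0277, 0.1149, 200.0, 0.4387, 0.1346, 0.0292, 0.1105, 199.0]
pink [0.551 0.323 0.099] [0.5538, 0.3284, 0.028, 0.1036, 171.0, 0.5539, 0.33, 0.0287, 0.0986, 273.0]
yel [0.358 0.326 0.1  ] [0.3551, 0.3306, 0.0275, 0.1034, 177.0, 0.3567, 0.3308, 0.0313, 0.0987, 191.0]
turq [0.205 0.372 0.099] [0.2028, 0.3731, 0.0277, 0.1035, 191.0, 0.2025, 0.3747, 0.0323, 0.0987, 150.0]
rack [(0.006, 757), (0.012, 1274), (0.018, 130), (0.048, 62), (0.054, 19), (0.066, 53), (0.072, 138), (0.078, 43), (0.096, 366), (0.102, 2059), (0.108, 456), (0.228, 59), (0.234, 1431), (0.24, 821)]
blower [(0.006, 97), (0.012, 69), (0.018, 55), (0.024, 51), (0.03, 67), (0.036, 86), (0.042, 86), (0.048, 67), (0.054, 370), (0.06, 609), (0.066, 85), (0.072, 46), (0.078, 72), (0.084, 73), (0.09, 130), (0.096, 202), (0.102, 49)]
lamp [(0.006, 65), (0.012, 35), (0.018, 28), (0.024, 33), (0.03, 29), (0.036, 36), (0.042, 37), (0.048, 39), (0.054, 391), (0.06, 632), (0.066, 98), (0.072, 22), (0.078, 42), (0.084, 44), (0.09, 77), (0.096, 90), (0.102, 16)]
```

View pics/crop2.png

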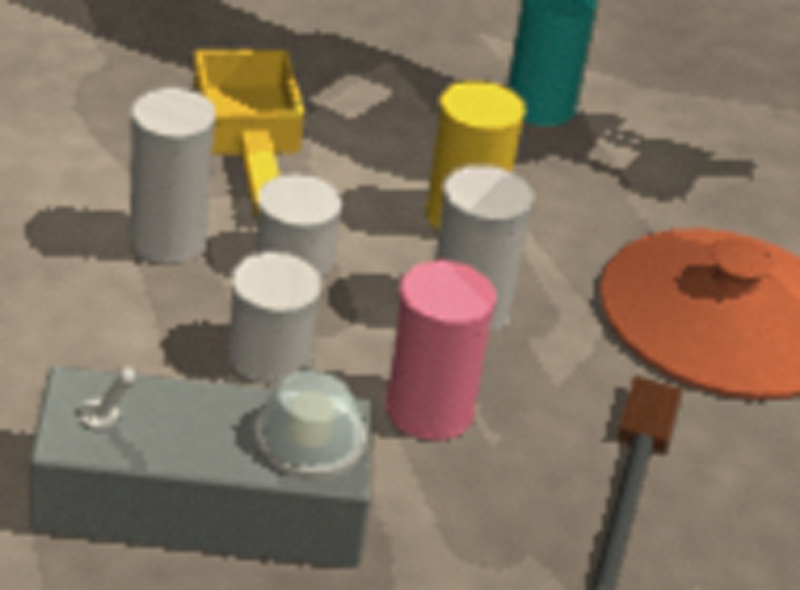

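Crop 2 shows four silver tins. The two tall ones are at scene (321,227) and (395,240), the two short ones at (350,242) and (345,260). Their heights identify them as tall1 = b (98 mm), tall3 = d (110 mm), short1 = c (52 mm) and short3 = a (64 mm). The pink, yellow and turquoise ones are the look-alikes, so I'll leave them. The lamp bat leans toward the dome.

Run:
```python
from h import *
S=cloud(np.load("pics/scene0.npz"));T=cloud(np.load("pics/top0.npz"))
def rect(n,W,box,z0,z1):
    u0,v0,u1,v1=box;w=W[v0:v1,u0:u1].reshape(-1,3);w=w[(w[:,2]>z0)&(w[:,2]<z1)]
    m=np.median(w[:,:2],0);w=w[np.hypot(*(w[:,:2]-m).T)<.16]
    # drop outlier flyers: morphological opening on 2mm grid
    r=cv2.minAreaRect(w[:,:2].astype(np.float32));print(n,len(w),np.round(r[0],4),np.round(r[1],4),round(r[2],2),"z",np.median(w[:,2]).round(4),cv2.boxPoints(r).round(3).tolist())
rect("roof top",T,(265,100,375,160),.23,.245)
rect("roof scene",S,(145,185,260,220),.23,.245)
rect("upper floor top",T,(265,135,375,190),.099,.111)
rect("lower floor top",T,(265,170,375,225),.009,.017)
rect("blower top",T,(390,185,450,232),.056,.066)
rect("blower scene",S,(90,170,170,235),.056,.064)
rect("lamp top",T,(180,125,260,180),.056,.066)
rect("lamp scene",S,(280,265,380,320),.056,.064)
# bats: points above box between z .07-.11 
for n,W,b in(("bb top",T,(398,190,435,225)),("bb sc",S,(128,180,165,215)),("lb top",T,(222,130,250,165)),("lb sc",S,(290,265,325,295))):
    u0,v0,u1,v1=b;w=W[v0:v1,u0:u1].reshape(-1,3)
    for z in((.068,.08),(.08,.09),(.09,.11)):
        q=w[(w[:,2]>z[0])&(w[:,2]<z[1])];print(n,z,len(q),q.mean(0).round(4) if len(q) else "")
```

```text
roof top 2296 [ 0.6614 -0.1101] [0.0831 0.2387] 3.2 z 0.2391 [[0.6129999756813049, 0.007000000216066837], [0.6269999742507935, -0.23199999332427979], [0.7099999785423279, -0.22699999809265137], [0.6959999799728394, 0.010999999940395355]]
roof scene 2163 [ 0.6637 -0.1089] [0.0854 0.2396] 4.22 z 0.2371 [[0.6119999885559082, 0.007000000216066837], [0.6299999952316284, -0.23199999332427979], [0.7149999737739563, -0.22499999403953552], [0.6970000267028809, 0.014000000432133675]]
upper floor top 2775 [ 0.6095 -0.1125] [0.1369 0.2382] 2.81 z 0.1052 [[0.5350000262260437, 0.003000000026077032], [0.546999990940094, -0.23499999940395355], [0.6840000152587891, -0.2280000001192093], [0.671999990940094, 0.009999999776482582]]
lower floor top 1739 [ 0.5038 -0.1192] [0.2961 0.1638] 85.47 z 0.0131 [[0.41100001335144043, -0.25999999046325684], [0.5740000009536743, -0.27300000190734863], [0.597000002861023, 0.02199999988079071], [0.4339999854564667, 0.03500000014901161]]
blower top 912 [ 0.4611 -0.4457] [0.1526 0.0804] 80.16 z 0.061 [[0.40799999237060547, -0.5139999985694885], [0.4880000054836273, -0.5
[... 675 characters left out ...]
164], [0.6050000190734863, 0.10000000149011612], [0.7279999852180481, 0.12200000137090683], [0.6899999976158142, 0.33399999141693115]]
bb top (0.068, 0.08) 14 [ 0.4667 -0.4215  0.0708]
bb top (0.08, 0.09) 7 [ 0.4677 -0.4071  0.0857]
bb top (0.09, 0.11) 12 [ 0.4651 -0.4141  0.0973]
bb sc (0.068, 0.08) 17 [ 0.4595 -0.4298  0.0724]
bb sc (0.08, 0.09) 11 [ 0.4708 -0.4092  0.0845]
bb sc (0.09, 0.11) 12 [ 0.4697 -0.4143  0.0942]
lb top (0.068, 0.08) 18 [0.6733 0.1542 0.0708]
lb top (0.08, 0.09) 7 [0.672  0.1546 0.0846]
lb top (0.09, 0.11) 12 [0.6719 0.1628 0.0985]
lb sc (0.068, 0.08) 14 [0.6764 0.1551 0.0743]
lb sc (0.08, 0.09) 13 [0.6768 0.1596 0.0855]
lb sc (0.09, 0.11) 15 [0.6753 0.164  0.0957]
```

The rack origin is about (0.461, -0.1215) with yaw about 3.3°. The blower bat tip is at (0.467, -0.412, 0.095) and the lamp bat tip at (0.673, 0.163, 0.096). I'll align the tool with the rack axes, so tx is rack x, tz is rack y and ty is down, and then go to the blower first.

```bash
cat > to.py <<'E'
import sys,numpy as np
from rig import bot
s=bot.sense();R=s["ee_rot"]
print("t",round(s["clock"],2),"p",s["ee_pos"].round(4),"F",s["wrist_force"].round(1),"g",round(s["grip_width"],4),"zyaw",np.degrees(np.arctan2(R[1,2],R[0,2])).round(2))
a=sys.argv[1:]
if a and a[0]=="r": # rack coords
    yw=np.radians(3.3);o=np.array([.461,-.1215]);Q=np.array([[np.cos(yw),-np.sin(yw)],[np.sin(yw),np.cos(yw)]])
    p=np.r_[Q@np.array([float(a[1]),float(a[2])])+o,float(a[3])]
    print("rack pos now",(Q.T@(s["ee_pos"][:2]-o)).round(4))
elif a: p=np.array(list(map(float,a)))
if a: print("delta tool",(R.T@(p-s["ee_pos"])).round(4))
E
python3 -m creep '[{"twist":-7.1,"ty":-0.04,"gripper":0},{"twist":-7.1,"ty":-0.04},{"twist":-7.2,"ty":-0.02},{"tx":0.05},{"tx":0.05},{"tx":0.05},{"tx":0.047},{"tz":-0.04}]' 10
python3 -m creep '[{"tz":-0.049},{"tz":-0.049},{"tz":-0.049},{"tz":-0.049},{"tz":-0.049},{"tz":-0.049},{"tz":-0.049},{"tz":-0.049}]'
python3 -m creep '[{"tz":-0.049},{"tz":-0.049},{"tz":-0.049},{"tz":-0.049},{"tz":-0.049},{"tz":-0.049},{"tz":-0.049},{"tz":-0.049}]'
python3 -m creep '[{"tz":-0.049},{"tz":-0.049},{"tz":-0.049},{"tz":-0.049},{"tz":-0.04},{"tz":0},{"tz":0}]'
python3 to.py .4606 -.4504 .15
```

```text
t 0.1 p [0.2016 0.6174 0.2045] F [ 0.   0.6 -0.1] g 0.0942 zyaw 71.91
delta tool [ 0.5778  0.0559 -0.9344]schema error: expected keys tx, ty, tz, twist, gripper
schema error: expected keys tx, ty, tz, twist, gripper
schema error: expected keys tx, ty, tz, twist, gripper
schema error: expected keys tx, ty, tz, twist, gripper
```

```bash
python3 -m creep '[{"tx":0,"ty":-0.04,"tz":0,"twist":-7.1,"gripper":0},{"tx":0,"ty":-0.04,"tz":0,"twist":-7.1,"gripper":0},{"tx":0,"ty":-0.02,"tz":0,"twist":-7.2,"gripper":0},{"tx":0.05,"ty":0,"tz":0,"twist":0,"gripper":0},{"tx":0.05,"ty":0,"tz":0,"twist":0,"gripper":0},{"tx":0.05,"ty":0,"tz":0,"twist":0,"gripper":0},{"tx":0.047,"ty":0,"tz":0,"twist":0,"gripper":0},{"tx":0,"ty":0,"tz":0,"twist":0,"gripper":0}]' 10
python3 to.py .4606 -.4504 .15
```

```text
clock: 0.9
ee_pos: [0.404, 0.6275, 0.3027]
ee_rot: [[0.999, -0.001, -0.052], [0.052, -0.003, 0.999], [-0.001, -1.0, -0.003]]
wrist_force: [0.3, -0.6, -0.5]
grip_width: 0.0336
t 0.9 p [0.404  0.6275 0.3027] F [ 0.3 -0.6 -0.5] g 0.0336 zyaw 92.97
delta tool [ 8.000e-04  1.554e-01 -1.079e+00]
```

```bash
python3 -m creep '[{"tx":0,"ty":0,"tz":-0.045,"twist":0,"gripper":0},{"tx":0,"ty":0,"tz":-0.045,"twist":0,"gripper":0},{"tx":0,"ty":0,"tz":-0.045,"twist":0,"gripper":0},{"tx":0,"ty":0,"tz":-0.045,"twist":0,"gripper":0},{"tx":0,"ty":0,"tz":-0.045,"twist":0,"gripper":0},{"tx":0,"ty":0,"tz":-0.045,"twist":0,"gripper":0},{"tx":0,"ty":0,"tz":-0.045,"twist":0,"gripper":0},{"tx":0,"ty":0,"tz":-0.045,"twist":0,"gripper":0}]' >/dev/null
python3 -m creep '[{"tx":0,"ty":0,"tz":-0.045,"twist":0,"gripper":0},{"tx":0,"ty":0,"tz":-0.045,"twist":0,"gripper":0},{"tx":0,"ty":0,"tz":-0.045,"twist":0,"gripper":0},{"tx":0,"ty":0,"tz":-0.045,"twist":0,"gripper":0},{"tx":0,"ty":0,"tz":-0.045,"twist":0,"gripper":0},{"tx":0,"ty":0,"tz":-0.045,"twist":0,"gripper":0},{"tx":0,"ty":0,"tz":-0.045,"twist":0,"gripper":0},{"tx":0,"ty":0,"tz":-0.045,"twist":0,"gripper":0}]' >/dev/null
python3 -m creep '[{"tx":0,"ty":0,"tz":-0.045,"twist":0,"gripper":0},{"tx":0,"ty":0,"tz":-0.045,"twist":0,"gripper":0},{"tx":0,"ty":0,"tz":-0.045,"twist":0,"gripper":0},{"tx":0,"ty":0,"tz":-0.045,"twist":0,"gripper":0},{"tx":0,"ty":0,"tz":-0.045,"twist":0,"gripper":0},{"tx":0,"ty":0,"tz":-0.045,"twist":0,"gripper":0},{"tx":0,"ty":0,"tz":-0.045,"twist":0,"gripper":0},{"tx":0,"ty":0,"tz":-0.045,"twist":0,"gripper":0}]' >/dev/null
python3 -m creep '[{"tx":0,"ty":0,"tz":0,"twist":0,"gripper":0},{"tx":0,"ty":0,"tz":0,"twist":0,"gripper":0}]' >/dev/null
python3 to.py .4606 -.4504 .085
```

```text
t 3.5 p [ 0.4606 -0.4488  0.3044] F [-0.   0.9 -1.1] g 0.0003 zyaw 93.27
delta tool [ 1.000e-04  2.194e-01 -2.000e-03]
```

```bash
python3 -m creep '[{"tx":0,"ty":0.045,"tz":-0.002,"twist":0,"gripper":0},{"tx":0,"ty":0.045,"tz":0,"twist":0,"gripper":0},{"tx":0,"ty":0.045,"tz":0,"twist":0,"gripper":0},{"tx":0,"ty":0.045,"tz":0,"twist":0,"gripper":0},{"tx":0,"ty":0.025,"tz":0,"twist":0,"gripper":0},{"tx":0,"ty":0.015,"tz":0,"twist":0,"gripper":0},{"tx":0,"ty":0,"tz":0,"twist":0,"gripper":0}]'
python3 -m creep '[{"tx":0.003,"ty":0,"tz":0.012,"twist":0,"gripper":0},{"tx":0.002,"ty":0,"tz":0.009,"twist":0,"gripper":0},{"tx":0.0015,"ty":0,"tz":0.006,"twist":0,"gripper":0},{"tx":0.0015,"ty":0,"tz":0.006,"twist":0,"gripper":0},{"tx":0.0015,"ty":0,"tz":0.006,"twist":0,"gripper":0},{"tx":0.0015,"ty":0,"tz":0.006,"twist":0,"gripper":0},{"tx":0.001,"ty":0,"tz":0.004,"twist":0,"gripper":0},{"tx":0,"ty":0,"tz":0,"twist":0,"gripper":0}]'
python3 -m creep '[{"tx":0,"ty":0,"tz":0.004,"twist":0,"gripper":0},{"tx":0,"ty":0,"tz":-0.01,"twist":0,"gripper":0},{"tx":0,"ty":-0.04,"tz":-0.005,"twist":0,"gripper":0},{"tx":0,"ty":-0.045,"tz":0,"twist":0,"gripper":0},{"tx":0,"ty":-0.045,"tz":0,"twist":0,"gripper":0},{"tx":0,"ty":-0.045,"tz":0,"twist":0,"gripper":80},{"tx":0,"ty":-0.04,"tz":0,"twist":0,"gripper":80},{"tx":0,"ty":0,"tz":0,"twist":0,"gripper":80}]'
python3 - <<'E'
from rig import bot
from h import *
s=bot.sense();c=bot.camera("top");T=cloud(c)
for n,b in(("bb top",(398,190,435,225)),):
    u0,v0,u1,v1=b;w=T[v0:v1,u0:u1].reshape(-1,3);q=w[(w[:,2]>.09)&(w[:,2]<.11)];print(n,len(q),q.mean(0).round(4))
w=T[60:310,90:280].reshape(-1,3);f=c["frame"][60:310,90:280].reshape(-1,3).astype(int)
E
python3 to.py .438 .1355 .25
```

```text
clock: 4.2
ee_pos: [0.4606, -0.4488, 0.0839]
ee_rot: [[0.998, -0.002, -0.059], [0.059, 0.003, 0.998], [-0.002, -1.0, 0.003]]
wrist_force: [0.5, 0.9, -0.3]
grip_width: 0.0005
clock: 5.0
ee_pos: [0.4706, -0.4019, 0.0865]
ee_rot: [[0.998, 0.001, -0.059], [0.059, -0.003, 0.998], [0.001, -1.0, -0.003]]
wrist_force: [-0.4, -2.4, 2.4]
grip_width: 0.0007
clock: 5.8
ee_pos: [0.4725, -0.414, 0.3076]
ee_rot: [[0.998, 0.007, -0.058], [0.058, -0.007, 0.998], [0.007, -1.0, -0.008]]
wrist_force: [0.2, -0.5, 0.4]
grip_width: 0.0209
bb top 0 [nan nan nan]
t 5.85 p [ 0.4716 -0.413   0.3036] F [ 0.5  0.2 -0.8] g 0.025 zyaw 93.31
delta tool [-0.0021  0.0518  0.5497]<stdin>:5: RuntimeWarning: Mean of empty slice.
  ret = um.true_divide(
```

```bash
python3 -m creep '[{"tx":0,"ty":0,"tz":0.045,"twist":0,"gripper":80},{"tx":0,"ty":0,"tz":0.045,"twist":0,"gripper":80},{"tx":0,"ty":0,"tz":0.045,"twist":0,"gripper":80},{"tx":0,"ty":0,"tz":0.045,"twist":0,"gripper":80},{"tx":0,"ty":0,"tz":0.045,"twist":0,"gripper":80},{"tx":0,"ty":0,"tz":0.045,"twist":0,"gripper":80},{"tx":0,"ty":0,"tz":0.045,"twist":0,"gripper":80},{"tx":0,"ty":0,"tz":0.045,"twist":0,"gripper":80}]' >/dev/null
python3 -m creep '[{"tx":0,"ty":0,"tz":0.045,"twist":0,"gripper":80},{"tx":0,"ty":0,"tz":0.045,"twist":0,"gripper":80},{"tx":0,"ty":0.015,"tz":0.045,"twist":0,"gripper":80},{"tx":-0.002,"ty":0.02,"tz":0.045,"twist":0,"gripper":80},{"tx":0,"ty":0.015,"tz":0.01,"twist":0,"gripper":80},{"tx":0,"ty":0,"tz":0,"twist":0,"gripper":80},{"tx":0,"ty":0,"tz":0,"twist":0,"gripper":80}]' >/dev/null
cat > look.py <<'E'
import sys
from rig import bot
from h import *
n=sys.argv[1]
s=bot.sense();w=bot.camera("wrist");c=bot.camera("scene");S=cloud(c);W=cloud(w,wristT(s,w))
cv2.imwrite(f"pics/w{n}.png",w["frame"]);cv2.imwrite(f"pics/s{n}.png",c["frame"])
np.savez(f"pics/w{n}.npz",W=W,f=w["frame"]);np.savez(f"pics/s{n}.npz",W=S,f=c["frame"])
for b,bx in(("blow",(128,180,168,215)),("lamp",(290,265,325,295))):
    u0,v0,u1,v1=bx;q=S[v0:v1,u0:u1].reshape(-1,3);q=q[(q[:,2]>.088)&(q[:,2]<.11)];print(b,len(q),q.mean(0).round(4) if len(q) else "")
tins=dict(short3=(.533,.2255,.064),tall1=(.4515,.3435,.098),short1=(.4333,.224,.052),tall3=(.438,.1355,.110))
for k,(x,y,z) in tins.items():
    for nm,Q in(("scene",S),("wrist",W)):
        Q=Q.reshape(-1,3);q=Q[(np.abs(Q[:,2]-z)<.005)&(np.hypot(Q[:,0]-x,Q[:,1]-y)<.07)]
        if len(q)>30:
            m=np.median(q[:,:2],0);q=q[np.hypot(*(q[:,:2]-m).T)<.034];(a,b),r=cv2.minEnclosingCircle(q[:,:2].astype(np.float32));print(k,nm,len(q),round(a,4),round(b,4),"r",round(r,4),"z",q[:,2].mean().round(4))
E
python3 look.py 1; python3 to.py .438 .1355 .25
```

```text
blow 12 [ 0.476  -0.3846  0.0934]
lamp 20 [0.6762 0.1633 0.0945]
short3 scene 240 0.5333 0.2247 r 0.0296 z 0.063
short3 wrist 516 0.5323 0.224 r 0.0278 z 0.0634
tall1 scene 223 0.4507 0.3428 r 0.0303 z 0.097
tall1 wrist 1796 0.4487 0.3442 r 0.0281 z 0.0974
short1 scene 201 0.4343 0.2261 r 0.0296 z 0.0509
short1 wrist 1448 0.4309 0.2243 r 0.0278 z 0.0514
tall3 scene 193 0.4404 0.1354 r 0.0308 z 0.109
tall3 wrist 1948 0.4362 0.1364 r 0.0277 z 0.1094
t 7.45 p [0.4373 0.1358 0.2507] F [-0.1  0.1 -0.1] g 0.0753 zyaw 93.22
delta tool [ 0.0006  0.0007 -0.0003]
```

The blower bat now sits at y = -0.385, which is the off side. Tall3 is directly below, so I'll grasp it next.

```bash
python3 -m creep '[{"tx":0,"ty":0.045,"tz":0,"twist":0,"gripper":80},{"tx":0,"ty":0.045,"tz":0,"twist":0,"gripper":80},{"tx":0,"ty":0.045,"tz":0,"twist":0,"gripper":80},{"tx":0,"ty":0.035,"tz":0,"twist":0,"gripper":80},{"tx":0,"ty":0.02,"tz":0,"twist":0,"gripper":80},{"tx":0,"ty":0,"tz":0,"twist":0,"gripper":80},{"tx":0,"ty":0,"tz":0,"twist":0,"gripper":40},{"tx":0,"ty":0,"tz":0,"twist":0,"gripper":40}]' 20
python3 -m creep '[{"tx":0,"ty":0,"tz":0,"twist":0,"gripper":40},{"tx":0,"ty":0,"tz":0,"twist":0,"gripper":40},{"tx":0,"ty":0,"tz":0,"twist":0,"gripper":40}]'
python3 to.py r .11 -.05 .25
```

```text
clock: 8.25
ee_pos: [0.4389, 0.1363, 0.0625]
ee_rot: [[0.998, 0.004, -0.057], [0.057, 0.0, 0.998], [0.004, -1.0, 0.0]]
wrist_force: [0.7, 0.2, 0.3]
grip_width: 0.0625
clock: 8.55
ee_pos: [0.4386, 0.1367, 0.0622]
ee_rot: [[0.998, 0.004, -0.058], [0.058, 0.0, 0.998], [0.004, -1.0, -0.0]]
wrist_force: [0.5, 1.3, 7.3]
grip_width: 0.0537
t 8.55 p [0.4386 0.1367 0.0622] F [0.5 1.3 7.3] g 0.0537 zyaw 93.32
rack pos now [-0.0075  0.2591]
delta tool [ 0.1181 -0.1874 -0.3092]
```

```bash
python3 -m creep '[{"tx":0,"ty":-0.04,"tz":0,"twist":0,"gripper":40},{"tx":0,"ty":-0.045,"tz":0,"twist":0,"gripper":40},{"tx":0,"ty":-0.045,"tz":0,"twist":0,"gripper":40},{"tx":0,"ty":-0.045,"tz":-0.02,"twist":0,"gripper":40},{"tx":0,"ty":-0.012,"tz":-0.04,"twist":0,"gripper":40},{"tx":0.02,"ty":0,"tz":-0.04,"twist":0,"gripper":40},{"tx":0.03,"ty":0,"tz":-0.04,"twist":0,"gripper":40},{"tx":0.03,"ty":0,"tz":-0.04,"twist":0,"gripper":40}]' >/dev/null
python3 -m creep '[{"tx":0.02,"ty":0,"tz":-0.04,"twist":0,"gripper":40},{"tx":0.01,"ty":0,"tz":-0.04,"twist":0,"gripper":40},{"tx":0.008,"ty":0,"tz":-0.035,"twist":0,"gripper":40},{"tx":0,"ty":0,"tz":-0.014,"twist":0,"gripper":40},{"tx":0,"ty":0.03,"tz":0,"twist":0,"gripper":40},{"tx":0,"ty":0.03,"tz":0,"twist":0,"gripper":40},{"tx":0,"ty":0,"tz":0,"twist":0,"gripper":40},{"tx":0,"ty":0,"tz":0,"twist":0,"gripper":40}]'
python3 look.py 2; python3 to.py r .12 -.05 .166
```

```text
clock: 10.15
ee_pos: [0.5722, -0.1643, 0.1874]
ee_rot: [[0.998, -0.001, -0.058], [0.058, 0.001, 0.998], [-0.001, -1.0, 0.001]]
wrist_force: [0.3, -1.3, -2.4]
grip_width: 0.0538
blow 10 [ 0.4758 -0.3841  0.0946]
lamp 19 [0.6764 0.1636 0.0947]
short3 scene 246 0.5336 0.2249 r 0.0298 z 0.0629
tall1 scene 223 0.4519 0.3436 r 0.0293 z 0.0969
short1 scene 193 0.4343 0.2244 r 0.0296 z 0.0508
t 10.25 p [ 0.5736 -0.1651  0.1896] F [-0.1 -0.4 -1.5] g 0.0538 zyaw 93.34
rack pos now [ 0.1099 -0.05  ]
delta tool [0.0101 0.0236 0.    ]
```

View pics/w2.png

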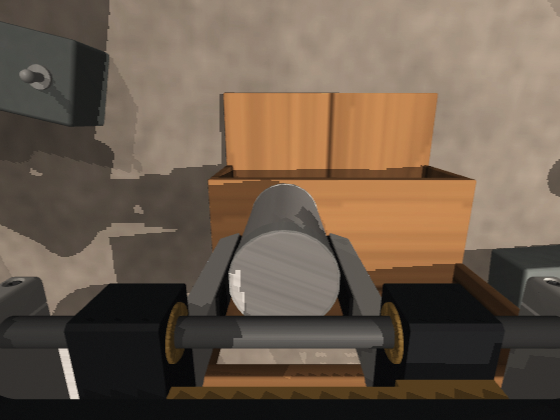

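View pics/s2.png

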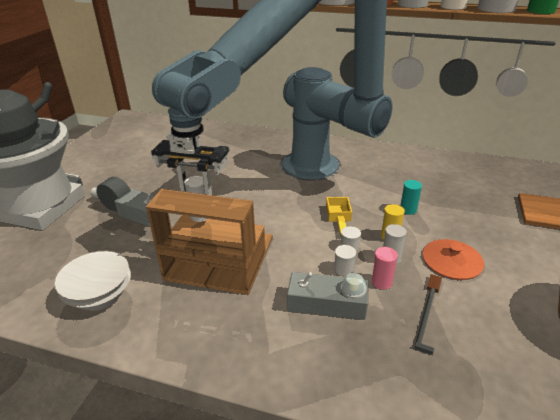

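The wrist view shows the tin held at (285,275) over the upper step. The step's front edge is at row 180, the lower floor is above that in the picture, and the blower bat is at (35,75), leaning off. The scene view shows the tin at (195,190) in the left part of the step.

```bash
python3 -c "
from rig import bot
print(bot.camera('wrist')['tool_from_camera'].round(3).tolist())"
python3 -m creep '[{"tx":0.008,"ty":0.01,"tz":0,"twist":0,"gripper":40},{"tx":0.008,"ty":0.008,"tz":0,"twist":0,"gripper":40},{"tx":0.008,"ty":0,"tz":0,"twist":0,"gripper":40},{"tx":0.007,"ty":0,"tz":0,"twist":0,"gripper":40},{"tx":0,"ty":0.003,"tz":0,"twist":0,"gripper":40},{"tx":0,"ty":0.0015,"tz":0,"twist":0,"gripper":40},{"tx":0,"ty":0,"tz":0,"twist":0,"gripper":40}]'
python3 to.py r .142 -.05 .166
```

```text
[[0.0, -0.963, -0.268, -0.079], [-0.001, 0.268, -0.963, -0.179], [1.0, 0.0, -0.001, -0.001], [0.0, 0.0, 0.0, 1.0]]
clock: 11.0
ee_pos: [0.6044, -0.1633, 0.1661]
ee_rot: [[0.998, 0.002, -0.058], [0.058, -0.0, 0.998], [0.002, -1.0, -0.0]]
wrist_force: [0.8, 0.7, 2.5]
grip_width: 0.0539
t 11.0 p [ 0.6044 -0.1633  0.1661] F [0.8 0.7 2.5] g 0.0539 zyaw 93.31
rack pos now [ 0.1408 -0.0499]
delta tool [ 0.0012  0.0001 -0.0001]
```

```bash
python3 -m creep '[{"tx":0,"ty":0,"tz":0,"twist":0,"gripper":70},{"tx":0,"ty":0,"tz":0,"twist":0,"gripper":70},{"tx":0,"ty":0,"tz":0,"twist":0,"gripper":70},{"tx":0,"ty":0,"tz":0,"twist":0,"gripper":70},{"tx":0,"ty":-0.03,"tz":0,"twist":0,"gripper":70},{"tx":0,"ty":-0.045,"tz":0,"twist":0,"gripper":70},{"tx":-0.04,"ty":0,"tz":0,"twist":0,"gripper":22},{"tx":-0.02,"ty":0,"tz":0,"twist":0,"gripper":22}]' >/dev/null
python3 -m creep '[{"tx":0,"ty":0.02,"tz":0,"twist":0,"gripper":22},{"tx":0,"ty":0.035,"tz":0,"twist":0,"gripper":22},{"tx":0,"ty":0.035,"tz":0,"twist":0,"gripper":22},{"tx":0,"ty":0,"tz":0,"twist":0,"gripper":22},{"tx":0,"ty":0,"tz":0,"twist":0,"gripper":22}]'
python3 look.py 3;python3 to.py r .145 -.05 .152
```

```text
clock: 12.3
ee_pos: [0.5436, -0.1667, 0.1502]
ee_rot: [[0.998, -0.001, -0.058], [0.058, 0.0, 0.998], [-0.001, -1.0, 0.0]]
wrist_force: [0.5, -0.2, -0.4]
grip_width: 0.0209
blow 11 [ 0.4758 -0.3846  0.0938]
lamp 18 [0.6755 0.1638 0.0946]
short3 scene 243 0.5333 0.2264 r 0.0305 z 0.063
tall1 scene 228 0.4521 0.3435 r 0.029 z 0.097
short1 scene 200 0.435 0.2234 r 0.0286 z 0.0508
t 12.4 p [ 0.545  -0.1674  0.1523] F [0.2 0.8 0.2] g 0.0204 zyaw 93.31
rack pos now [ 0.0812 -0.0507]
delta tool [0.0638 0.0005 0.0007]
```

View pics/w3.png

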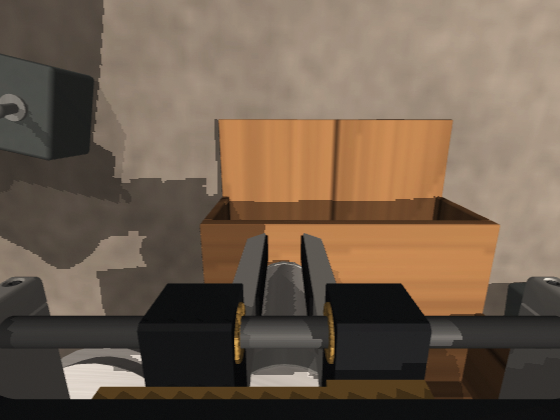

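The wrist view shows the tin standing upright at about (285,290), between and just beyond the half-shut fingers, so it is ready to push.

```bash
python3 -m creep '[{"tx":0.012,"ty":0,"tz":0,"twist":0,"gripper":22},{"tx":0.012,"ty":0,"tz":0,"twist":0,"gripper":22},{"tx":0.008,"ty":0,"tz":0,"twist":0,"gripper":22},{"tx":0.008,"ty":0,"tz":0,"twist":0,"gripper":22},{"tx":0.008,"ty":0,"tz":0,"twist":0,"gripper":22},{"tx":0.008,"ty":0,"tz":0,"twist":0,"gripper":22},{"tx":0.006,"ty":0,"tz":0,"twist":0,"gripper":22},{"tx":0.002,"ty":0,"tz":0,"twist":0,"gripper":22}]'
python3 -m creep '[{"tx":0,"ty":0,"tz":0,"twist":0,"gripper":22},{"tx":0,"ty":0,"tz":0,"twist":0,"gripper":22}]'
python3 to.py r .145 -.05 .152
python3 -m creep '[{"tx":-0.02,"ty":0,"tz":0,"twist":0,"gripper":22},{"tx":-0.04,"ty":0,"tz":0,"twist":0,"gripper":22},{"tx":-0.04,"ty":-0.04,"tz":0,"twist":0,"gripper":22},{"tx":-0.03,"ty":-0.045,"tz":0.04,"twist":0,"gripper":80},{"tx":0,"ty":-0.03,"tz":0.045,"twist":0,"gripper":80},{"tx":0,"ty":0,"tz":0.045,"twist":0,"gripper":80},{"tx":0,"ty":0,"tz":0.045,"twist":0,"gripper":80},{"tx":0,"ty":0,"tz":0,"twist":0,"gripper":80}]'
cat > rk.py <<'E'
import sys
from h import *
yw=np.radians(3.3);o=np.array([.461,-.1215]);Q=np.array([[np.cos(yw),-np.sin(yw)],[np.sin(yw),np.cos(yw)]])
for k in("s","w"):
    d=np.load(f"pics/{k}{sys.argv[1]}.npz");W=d["W"].reshape(-1,3);F=d["f"].reshape(-1,3).astype(int)
    R=np.c_[(W[:,:2]-o)@Q,W[:,2]]
    grey=(F.max(1)-F.min(1)<28)
    for n,z0,z1,x0,x1 in(("up",.11,.222,.085,.245),("low",.02,.088,0,.18)):
        m=grey&(R[:,2]>z0)&(R[:,2]<z1)&(R[:,0]>x0)&(R[:,0]<x1)&(np.abs(R[:,1])<.11)
        for y0 in(-.1,-.0,):
            q=R[m&(R[:,1]>y0)&(R[:,1]<y0+.1)]
            if len(q)>15: print(k,n,len(q),"x",q[:,0].min().round(4),q[:,0].max().round(4),"y",q[:,1].min().round(4),q[:,1].max().round(4),"z",np.percentile(q[:,2],[2,98]).round(4))
E
python3 look.py 4; python3 rk.py 4; python3 to.py .4505 .3435 .25
```

```text
clock: 13.2
ee_pos: [0.6081, -0.163, 0.1499]
ee_rot: [[0.998, 0.0, -0.058], [0.058, 0.0, 0.998], [0.0, -1.0, 0.0]]
wrist_force: [-3.3, -0.9, 3.2]
grip_width: 0.0203
clock: 13.4
ee_pos: [0.6077, -0.163, 0.1496]
ee_rot: [[0.998, 0.001, -0.058], [0.058, 0.0, 0.998], [0.001, -1.0, 0.0]]
wrist_force: [-0.5, -0.0, -0.2]
grip_width: 0.021
t 13.4 p [ 0.6077 -0.163   0.1496] F [-0.5 -0.  -0.2] g 0.021 zyaw 93.3
rack pos now [ 0.1441 -0.0498]
delta tool [ 0.0009 -0.0024 -0.0002]
clock: 14.2
ee_pos: [0.4804, -0.0047, 0.2467]
ee_rot: [[0.998, 0.002, -0.063], [0.063, 0.001, 0.998], [0.002, -1.0, 0.001]]
wrist_force: [0.6, 0.5, -0.0]
grip_width: 0.0571
blow 10 [ 0.4755 -0.3843  0.0944]
lamp 21 [0.6758 0.1631 0.0938]
short3 scene 241 0.5334 0.2244 r 0.0299 z 0.063
short3 wrist 1407 0.532 0.2256 r 0.0281 z 0.0634
tall1 scene 225 0.4513 0.3448 r 0.0292 z 0.0969
short1 scene 197 0.4332 0.2246 r 0.0293 z 0.051
short1 wrist 1622 0.4307 0.2245 r 0.0284 z 0.0514
s up 556 x 0.1755 0.2095 y -0.0748 -0.0227 z [0.1123 0.1957]
w up 22 x 0.1613 0.1746 y -0.0747 -0.0712 z [0.2124 0.2147]
t 14.3 p [ 0.4808 -0.0081  0.2464] F [ 0.1 -0.8 -0. ] g 0.0651 zyaw 93.42
delta tool [-0.0093 -0.0037  0.3528]
```

View pics/s4.png

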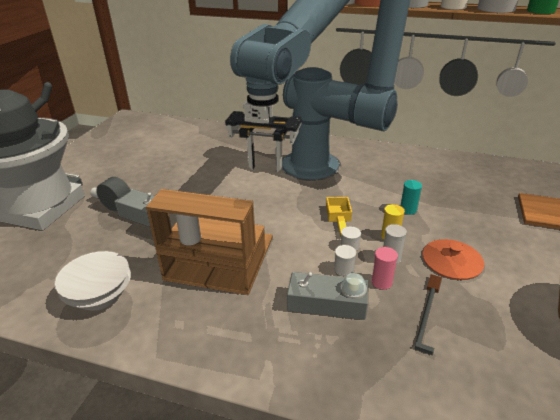

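Tall3 stands inside the upper tier: its back is at rack x about 0.209, which puts the axis near 0.181. It shows upright at (190,228). Tall1 is next.

```bash
python3 -m creep '[{"tx":-0.005,"ty":0,"tz":0.045,"twist":0,"gripper":80},{"tx":-0.004,"ty":0,"tz":0.045,"twist":0,"gripper":80},{"tx":0,"ty":0,"tz":0.045,"twist":0,"gripper":80},{"tx":0,"ty":0,"tz":0.045,"twist":0,"gripper":80},{"tx":0,"ty":0,"tz":0.045,"twist":0,"gripper":80},{"tx":0,"ty":0,"tz":0.045,"twist":0,"gripper":80},{"tx":0,"ty":0,"tz":0.045,"twist":0,"gripper":80},{"tx":0,"ty":0,"tz":0.038,"twist":0,"gripper":80}]' >/dev/null
python3 -m creep '[{"tx":0,"ty":0,"tz":0,"twist":0,"gripper":80},{"tx":0,"ty":0,"tz":0,"twist":0,"gripper":80}]' >/dev/null
python3 look.py 5; python3 to.py .4495 .344 .062
```

```text
blow 11 [ 0.4759 -0.3842  0.0939]
lamp 20 [0.6758 0.1633 0.0943]
short3 scene 244 0.534 0.2271 r 0.0296 z 0.063
short3 wrist 981 0.5318 0.2262 r 0.028 z 0.0633
tall1 scene 226 0.4517 0.3432 r 0.0295 z 0.0969
tall1 wrist 1872 0.4491 0.3444 r 0.0275 z 0.0974
short1 scene 197 0.4344 0.2256 r 0.0304 z 0.051
short1 wrist 1562 0.4315 0.2242 r 0.0278 z 0.0512
t 15.4 p [0.4522 0.3416 0.2461] F [ 0.3  0.2 -0.7] g 0.0751 zyaw 93.18
delta tool [-0.0025  0.1841  0.0026]
```

```bash
python3 -m creep '[{"tx":-0.002,"ty":0.045,"tz":0.002,"twist":0,"gripper":80},{"tx":0,"ty":0.045,"tz":0,"twist":0,"gripper":80},{"tx":0,"ty":0.045,"tz":0,"twist":0,"gripper":80},{"tx":0,"ty":0.035,"tz":0,"twist":0,"gripper":80},{"tx":0,"ty":0.014,"tz":0,"twist":0,"gripper":80},{"tx":0,"ty":0,"tz":0,"twist":0,"gripper":80},{"tx":0,"ty":0,"tz":0,"twist":0,"gripper":40},{"tx":0,"ty":0,"tz":0,"twist":0,"gripper":40}]' 20
python3 -m creep '[{"tx":0,"ty":0,"tz":0,"twist":0,"gripper":40},{"tx":0,"ty":0,"tz":0,"twist":0,"gripper":40},{"tx":0,"ty":0,"tz":0,"twist":0,"gripper":40},{"tx":0,"ty":-0.045,"tz":0,"twist":0,"gripper":40},{"tx":0,"ty":-0.045,"tz":0,"twist":0,"gripper":40},{"tx":0,"ty":-0.045,"tz":0,"twist":0,"gripper":40},{"tx":0,"ty":-0.05,"tz":0,"twist":0,"gripper":40},{"tx":0,"ty":0,"tz":0,"twist":0,"gripper":40}]'
python3 to.py r .11 .05 .25
```

```text
clock: 16.2
ee_pos: [0.4513, 0.3456, 0.0651]
ee_rot: [[0.998, 0.004, -0.057], [0.057, 0.002, 0.998], [0.004, -1.0, 0.002]]
wrist_force: [0.0, -0.1, 0.3]
grip_width: 0.0628
clock: 17.0
ee_pos: [0.4527, 0.347, 0.2562]
ee_rot: [[0.998, 0.013, -0.058], [0.058, 0.007, 0.998], [0.014, -1.0, 0.006]]
wrist_force: [0.5, -0.1, -1.2]
grip_width: 0.0534
t 17.0 p [0.4527 0.347  0.2562] F [ 0.5 -0.1 -1.2] g 0.0534 zyaw 93.33
rack pos now [0.0187 0.4682]
delta tool [ 0.091   0.005  -0.4183]
```

```bash
python3 -m creep '[{"tx":0,"ty":0,"tz":-0.045,"twist":0,"gripper":40},{"tx":0,"ty":0,"tz":-0.045,"twist":0,"gripper":40},{"tx":0.01,"ty":0,"tz":-0.045,"twist":0,"gripper":40},{"tx":0.02,"ty":0,"tz":-0.045,"twist":0,"gripper":40},{"tx":0.02,"ty":0,"tz":-0.045,"twist":0,"gripper":40},{"tx":0.02,"ty":0,"tz":-0.045,"twist":0,"gripper":40},{"tx":0.02,"ty":0,"tz":-0.045,"twist":0,"gripper":40},{"tx":0,"ty":0,"tz":-0.045,"twist":0,"gripper":40}]' >/dev/null
python3 -m creep '[{"tx":0,"ty":0,"tz":-0.045,"twist":0,"gripper":40},{"tx":0,"ty":0,"tz":-0.014,"twist":0,"gripper":40},{"tx":0,"ty":0.03,"tz":0,"twist":0,"gripper":40},{"tx":0,"ty":0.03,"tz":0,"twist":0,"gripper":40},{"tx":0,"ty":0,"tz":0,"twist":0,"gripper":40},{"tx":0,"ty":0,"tz":0,"twist":0,"gripper":40}]'
python3 to.py r .142 .05 .166
```

```text
clock: 18.4
ee_pos: [0.5628, -0.0673, 0.1869]
ee_rot: [[0.998, -0.002, -0.058], [0.058, 0.001, 0.998], [-0.002, -1.0, 0.001]]
wrist_force: [0.9, -0.0, -1.8]
grip_width: 0.054
t 18.4 p [ 0.5628 -0.0673  0.1869] F [ 0.9 -0.  -1.8] g 0.054 zyaw 93.34
rack pos now [0.1048 0.0482]
delta tool [0.0373 0.0208 0.0017]
```

```bash
python3 -m creep '[{"tx":0.008,"ty":0.008,"tz":0.002,"twist":0,"gripper":40},{"tx":0.01,"ty":0.006,"tz":0,"twist":0,"gripper":40},{"tx":0.01,"ty":0,"tz":0,"twist":0,"gripper":40},{"tx":0.008,"ty":0,"tz":0,"twist":0,"gripper":40},{"tx":0,"ty":0.004,"tz":0,"twist":0,"gripper":40},{"tx":0,"ty":0.003,"tz":0,"twist":0,"gripper":40},{"tx":0,"ty":0,"tz":0,"twist":0,"gripper":40}]'
python3 to.py r .142 .05 .166
```

```text
clock: 19.1
ee_pos: [0.6002, -0.0644, 0.1684]
ee_rot: [[0.998, 0.002, -0.058], [0.058, -0.001, 0.998], [0.002, -1.0, -0.001]]
wrist_force: [-1.8, 0.2, 5.0]
grip_width: 0.0538
t 19.1 p [ 0.6002 -0.0644  0.1684] F [-1.8  0.2  5. ] g 0.0538 zyaw 93.31
rack pos now [0.1422 0.049 ]
delta tool [-0.0002  0.0024  0.001 ]
```

Tall1 is touching down on the floor, with +5 N upward. I'll release it, back off, come down behind it and push.

```bash
python3 -m creep '[{"tx":0,"ty":0,"tz":0,"twist":0,"gripper":70},{"tx":0,"ty":0,"tz":0,"twist":0,"gripper":70},{"tx":0,"ty":0,"tz":0,"twist":0,"gripper":70},{"tx":0,"ty":0,"tz":0,"twist":0,"gripper":70},{"tx":0,"ty":-0.03,"tz":0,"twist":0,"gripper":70},{"tx":0,"ty":-0.045,"tz":0,"twist":0,"gripper":70},{"tx":-0.04,"ty":0,"tz":0,"twist":0,"gripper":22},{"tx":-0.022,"ty":0,"tz":0,"twist":0,"gripper":22}]' >/dev/null
python3 -m creep '[{"tx":0,"ty":0.02,"tz":0,"twist":0,"gripper":22},{"tx":0,"ty":0.035,"tz":0,"twist":0,"gripper":22},{"tx":0,"ty":0.035,"tz":0,"twist":0,"gripper":22},{"tx":0,"ty":0,"tz":0,"twist":0,"gripper":22},{"tx":0,"ty":0,"tz":0,"twist":0,"gripper":22}]'
python3 look.py 6;python3 to.py r .145 .05 .152
```

```text
clock: 20.4
ee_pos: [0.5373, -0.0676, 0.1518]
ee_rot: [[0.998, -0.001, -0.058], [0.058, 0.0, 0.998], [-0.001, -1.0, 0.0]]
wrist_force: [-0.8, -0.3, 1.4]
grip_width: 0.0206
blow 11 [ 0.4759 -0.3839  0.094 ]
lamp 20 [0.6757 0.1635 0.0941]
short3 scene 246 0.5344 0.2256 r 0.0294 z 0.063
short1 scene 203 0.4346 0.2251 r 0.03 z 0.0509
t 20.5 p [ 0.5387 -0.068   0.1538] F [ 0.3 -0.   1.4] g 0.0209 zyaw 93.31
rack pos now [0.0806 0.0489]
delta tool [0.0643 0.002  0.0011]
```

```bash
python3 -m creep '[{"tx":0.012,"ty":0,"tz":0,"twist":0,"gripper":22},{"tx":0.012,"ty":0,"tz":0,"twist":0,"gripper":22},{"tx":0.008,"ty":0,"tz":0,"twist":0,"gripper":22},{"tx":0.008,"ty":0,"tz":0,"twist":0,"gripper":22},{"tx":0.008,"ty":0,"tz":0,"twist":0,"gripper":22},{"tx":0.008,"ty":0,"tz":0,"twist":0,"gripper":22},{"tx":0.006,"ty":0,"tz":0,"twist":0,"gripper":22},{"tx":0.002,"ty":0,"tz":0,"twist":0,"gripper":22}]'
python3 -m creep '[{"tx":0,"ty":0,"tz":0,"twist":0,"gripper":22},{"tx":0,"ty":0,"tz":0,"twist":0,"gripper":22}]'
python3 to.py r .145 .05 .152
```

```text
clock: 21.3
ee_pos: [0.6017, -0.0639, 0.1514]
ee_rot: [[0.998, -0.0, -0.058], [0.058, 0.0, 0.998], [-0.0, -1.0, 0.0]]
wrist_force: [-3.9, 0.4, 2.7]
grip_width: 0.0207
clock: 21.5
ee_pos: [0.6013, -0.0639, 0.1512]
ee_rot: [[0.998, 0.001, -0.058], [0.058, 0.0, 0.998], [0.001, -1.0, 0.0]]
wrist_force: [-1.7, -1.0, 0.7]
grip_width: 0.0204
t 21.5 p [ 0.6013 -0.0639  0.1512] F [-1.7 -1.   0.7] g 0.0204 zyaw 93.3
rack pos now [0.1434 0.0494]
delta tool [ 0.0016 -0.0008  0.0006]
```

```bash
python3 -m creep '[{"tx":-0.02,"ty":0,"tz":0,"twist":0,"gripper":22},{"tx":-0.04,"ty":0,"tz":0,"twist":0,"gripper":22},{"tx":-0.04,"ty":-0.04,"tz":0,"twist":0,"gripper":22},{"tx":-0.04,"ty":-0.045,"tz":0.04,"twist":0,"gripper":78},{"tx":-0.01,"ty":0,"tz":0.045,"twist":0,"gripper":78},{"tx":0,"ty":0,"tz":0.045,"twist":0,"gripper":78},{"tx":0,"ty":0,"tz":0.045,"twist":0,"gripper":78},{"tx":0,"ty":0,"tz":0.045,"twist":0,"gripper":78}]' >/dev/null
python3 -m creep '[{"tx":0,"ty":0,"tz":0.045,"twist":0,"gripper":78},{"tx":0,"ty":0,"tz":0.025,"twist":0,"gripper":78},{"tx":0,"ty":0,"tz":0,"twist":0,"gripper":78},{"tx":0,"ty":0,"tz":0,"twist":0,"gripper":78}]' >/dev/null
python3 look.py 7; python3 rk.py 7; python3 to.py .4315 .2245 .015
```

```text
blow 11 [ 0.4763 -0.3839  0.0942]
lamp 19 [0.6755 0.1635 0.0944]
short3 scene 241 0.5349 0.2258 r 0.0288 z 0.0629
short3 wrist 1533 0.5319 0.2261 r 0.028 z 0.0634
short1 scene 195 0.4351 0.2239 r 0.0283 z 0.051
short1 wrist 1766 0.4313 0.2244 r 0.0276 z 0.0514
s up 554 x 0.174 0.21 y -0.0746 -0.023 z [0.1121 0.1953]
s up 551 x 0.1761 0.2075 y 0.027 0.0758 z [0.1112 0.1952]
t 22.8 p [0.4526 0.2047 0.2178] F [ 0.5  0.5 -0. ] g 0.0734 zyaw 93.23
delta tool [-0.02    0.2028  0.021 ]
```

View pics/w7.png

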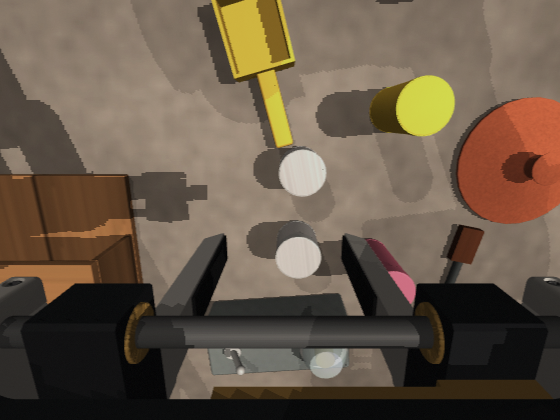

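Both tall tins are in, with axes at about 0.181 and 0.180. The wrist view shows short1 at (302,172), with the scoop handle's tip at (285,140) outside the fingers' path, and short3 at (298,257). I'll grasp short1.

```bash
python3 -m creep '[{"tx":-0.02,"ty":0.03,"tz":0.02,"twist":0,"gripper":78},{"tx":0,"ty":0.045,"tz":0,"twist":0,"gripper":78},{"tx":0,"ty":0.045,"tz":0,"twist":0,"gripper":78},{"tx":0,"ty":0.04,"tz":0,"twist":0,"gripper":78},{"tx":0,"ty":0.03,"tz":0,"twist":0,"gripper":78},{"tx":0,"ty":0.012,"tz":0,"twist":0,"gripper":78},{"tx":0,"ty":0,"tz":0,"twist":0,"gripper":78},{"tx":0,"ty":0,"tz":0,"twist":0,"gripper":78}]' 20
python3 -m creep '[{"tx":0,"ty":0,"tz":0,"twist":0,"gripper":40},{"tx":0,"ty":0,"tz":0,"twist":0,"gripper":40},{"tx":0,"ty":0,"tz":0,"twist":0,"gripper":40},{"tx":0,"ty":0,"tz":0,"twist":0,"gripper":40}]'
python3 to.py r .035 -.05 .15
```

```text
clock: 23.6
ee_pos: [0.4327, 0.2243, 0.0174]
ee_rot: [[0.998, 0.002, -0.057], [0.057, 0.001, 0.998], [0.002, -1.0, 0.0]]
wrist_force: [0.2, 0.1, 1.1]
grip_width: 0.0736
clock: 24.0
ee_pos: [0.4322, 0.2248, 0.0172]
ee_rot: [[0.998, 0.002, -0.058], [0.058, 0.001, 0.998], [0.002, -1.0, 0.0]]
wrist_force: [-0.9, 0.8, 5.8]
grip_width: 0.0536
t 24.0 p [0.4322 0.2248 0.0172] F [-0.9  0.8  5.8] g 0.0536 zyaw 93.31
rack pos now [-0.0088  0.3474]
delta tool [ 0.044  -0.133  -0.3973]
```

```bash
python3 -m creep '[{"tx":0,"ty":-0.04,"tz":0,"twist":0,"gripper":40},{"tx":0,"ty":-0.045,"tz":0,"twist":0,"gripper":40},{"tx":0,"ty":-0.045,"tz":-0.01,"twist":0,"gripper":40},{"tx":0,"ty":0,"tz":-0.04,"twist":0,"gripper":40},{"tx":0,"ty":0,"tz":-0.045,"twist":0,"gripper":40},{"tx":0,"ty":0,"tz":-0.045,"twist":0,"gripper":40},{"tx":0,"ty":0,"tz":-0.045,"twist":0,"gripper":40},{"tx":0,"ty":0,"tz":-0.045,"twist":0,"gripper":40}]' >/dev/null
python3 -m creep '[{"tx":0.01,"ty":0,"tz":-0.045,"twist":0,"gripper":40},{"tx":0.02,"ty":0,"tz":-0.045,"twist":0,"gripper":40},{"tx":0.014,"ty":0,"tz":-0.045,"twist":0,"gripper":40},{"tx":0,"ty":0.02,"tz":-0.032,"twist":0,"gripper":40},{"tx":0,"ty":0.04,"tz":0,"twist":0,"gripper":40},{"tx":0,"ty":0.04,"tz":0,"twist":0,"gripper":40},{"tx":0,"ty":0,"tz":0,"twist":0,"gripper":40},{"tx":0,"ty":0,"tz":0,"twist":0,"gripper":40}]'
python3 to.py r .06 -.05 .029
```

```text
clock: 25.6
ee_pos: [0.4977, -0.169, 0.0459]
ee_rot: [[0.998, -0.001, -0.058], [0.058, 0.001, 0.998], [-0.001, -1.0, 0.001]]
wrist_force: [0.3, -0.3, -0.3]
grip_width: 0.054
t 25.6 p [ 0.4977 -0.169   0.0459] F [ 0.3 -0.3 -0.3] g 0.054 zyaw 93.32
rack pos now [ 0.0339 -0.0495]
delta tool [ 0.0261  0.0169 -0.0005]
```

```bash
python3 -m creep '[{"tx":0.01,"ty":0.006,"tz":0,"twist":0,"gripper":40},{"tx":0.01,"ty":0.005,"tz":0,"twist":0,"gripper":40},{"tx":0.006,"ty":0,"tz":0,"twist":0,"gripper":40},{"tx":0,"ty":0.004,"tz":0,"twist":0,"gripper":40},{"tx":0,"ty":0.002,"tz":0,"twist":0,"gripper":40},{"tx":0,"ty":0,"tz":0,"twist":0,"gripper":40},{"tx":0,"ty":0,"tz":0,"twist":0,"gripper":40}]'
python3 to.py r .06 -.05 .029
```

```text
clock: 26.3
ee_pos: [0.524, -0.1679, 0.0292]
ee_rot: [[0.998, 0.0, -0.058], [0.058, -0.0, 0.998], [0.0, -1.0, -0.0]]
wrist_force: [0.6, -0.2, -0.0]
grip_width: 0.0533
t 26.3 p [ 0.524  -0.1679  0.0292] F [ 0.6 -0.2 -0. ] g 0.0533 zyaw 93.3
rack pos now [ 0.0603 -0.0499]
delta tool [-0.0003  0.0002 -0.0001]
```

```bash
python3 -m creep '[{"tx":0,"ty":0.0015,"tz":0,"twist":0,"gripper":40},{"tx":0,"ty":0,"tz":0,"twist":0,"gripper":66},{"tx":0,"ty":0,"tz":0,"twist":0,"gripper":66},{"tx":0,"ty":0,"tz":0,"twist":0,"gripper":66},{"tx":0,"ty":0,"tz":0,"twist":0,"gripper":66},{"tx":0,"ty":-0.02,"tz":0,"twist":0,"gripper":66},{"tx":0,"ty":-0.045,"tz":0,"twist":0,"gripper":66},{"tx":0,"ty":0,"tz":0,"twist":0,"gripper":66}]' 
python3 -m creep '[{"tx":-0.04,"ty":0,"tz":0,"twist":0,"gripper":22},{"tx":-0.025,"ty":0,"tz":0,"twist":0,"gripper":22},{"tx":0,"ty":0.02,"tz":0,"twist":0,"gripper":22},{"tx":0,"ty":0.035,"tz":0,"twist":0,"gripper":22},{"tx":0,"ty":0.006,"tz":0,"twist":0,"gripper":22},{"tx":0,"ty":0,"tz":0,"twist":0,"gripper":22},{"tx":0,"ty":0,"tz":0,"twist":0,"gripper":22}]'
python3 look.py 8; python3 to.py r .068 -.05 .031
```

```text
clock: 27.1
ee_pos: [0.5278, -0.1699, 0.0982]
ee_rot: [[0.998, 0.009, -0.058], [0.058, -0.005, 0.998], [0.009, -1.0, -0.006]]
wrist_force: [1.4, -1.0, 0.3]
grip_width: 0.062
clock: 27.8
ee_pos: [0.4599, -0.172, 0.0324]
ee_rot: [[0.998, 0.001, -0.058], [0.058, -0.001, 0.998], [0.001, -1.0, -0.001]]
wrist_force: [1.0, 0.0, -0.1]
grip_width: 0.0208
blow 12 [ 0.4756 -0.3849  0.0931]
lamp 20 [0.6754 0.1634 0.0938]
short3 scene 245 0.5328 0.2264 r 0.0301 z 0.0629
t 27.9 p [ 0.4603 -0.1722  0.0329] F [ 0.3  0.6 -0.3] g 0.0206 zyaw 93.32
rack pos now [-0.0036 -0.0506]
delta tool [0.0716 0.002  0.0006]
```

View pics/w8.png

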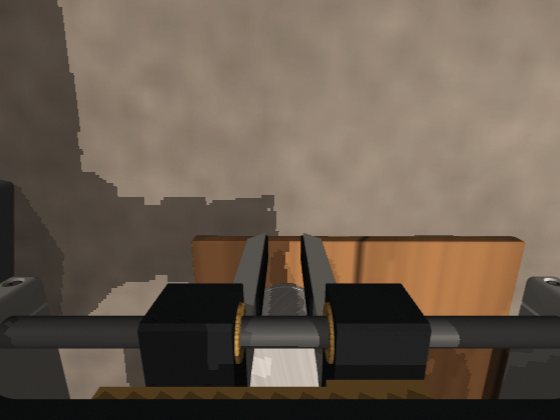

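The wrist view shows short1 standing on the lower floor at about (285,295), directly ahead of the fingers, so I'll push it in.

```bash
python3 -m creep '[{"tx":0.015,"ty":0,"tz":0,"twist":0,"gripper":22},{"tx":0.012,"ty":0,"tz":0,"twist":0,"gripper":22},{"tx":0.008,"ty":0,"tz":0,"twist":0,"gripper":22},{"tx":0.008,"ty":0,"tz":0,"twist":0,"gripper":22},{"tx":0.009,"ty":0,"tz":0,"twist":0,"gripper":22},{"tx":0.009,"ty":0,"tz":0,"twist":0,"gripper":22},{"tx":0.008,"ty":0,"tz":0,"twist":0,"gripper":22},{"tx":0.003,"ty":0,"tz":0,"twist":0,"gripper":22}]'
python3 -m creep '[{"tx":0,"ty":0,"tz":0,"twist":0,"gripper":22},{"tx":0,"ty":0,"tz":0,"twist":0,"gripper":22}]'
python3 to.py r .068 -.05 .031
python3 -m creep '[{"tx":-0.02,"ty":0,"tz":0,"twist":0,"gripper":22},{"tx":-0.04,"ty":0,"tz":0,"twist":0,"gripper":22},{"tx":-0.03,"ty":-0.045,"tz":0,"twist":0,"gripper":22},{"tx":0,"ty":-0.05,"tz":0.03,"twist":0,"gripper":22},{"tx":0,"ty":-0.05,"tz":0.045,"twist":0,"gripper":78},{"tx":0,"ty":-0.05,"tz":0.045,"twist":0,"gripper":78},{"tx":0,"ty":0,"tz":0.045,"twist":0,"gripper":78},{"tx":0,"ty":0,"tz":0.045,"twist":0,"gripper":78}]' >/dev/null
python3 -m creep '[{"tx":0,"ty":0,"tz":0.045,"twist":0,"gripper":78},{"tx":0.02,"ty":0,"tz":0.045,"twist":0,"gripper":78},{"tx":0.03,"ty":0,"tz":0.045,"twist":0,"gripper":78},{"tx":0.03,"ty":0,"tz":0.03,"twist":0,"gripper":78},{"tx":0,"ty":0,"tz":0,"twist":0,"gripper":78},{"tx":0,"ty":0,"tz":0,"twist":0,"gripper":78}]'
python3 look.py 9; python3 rk.py 9; python3 to.py .5325 .2255 .02
```

```text
clock: 28.7
ee_pos: [0.5319, -0.1674, 0.0314]
ee_rot: [[0.998, 0.001, -0.058], [0.058, -0.0, 0.998], [0.001, -1.0, -0.0]]
wrist_force: [-1.3, -0.5, 1.8]
grip_width: 0.0208
clock: 28.9
ee_pos: [0.5311, -0.1673, 0.0313]
ee_rot: [[0.998, 0.0, -0.058], [0.058, 0.0, 0.998], [0.0, -1.0, 0.0]]
wrist_force: [-0.9, 0.0, -0.2]
grip_width: 0.0208
t 28.9 p [ 0.5311 -0.1673  0.0313] F [-0.9  0.  -0.2] g 0.0208 zyaw 93.31
rack pos now [ 0.0673 -0.0498]
delta tool [ 0.0007  0.0003 -0.0002]
clock: 30.3
ee_pos: [0.5008, 0.1759, 0.1896]
ee_rot: [[0.998, -0.001, -0.059], [0.059, -0.0, 0.998], [-0.001, -1.0, -0.0]]
wrist_force: [-0.5, 0.2, 0.1]
grip_width: 0.073
blow 10 [ 0.475  -0.3847  0.094 ]
lamp 18 [0.6756 0.1637 0.0948]
short3 scene 241 0.5332 0.227 r 0.0293 z 0.0629
short3 wrist 1827 0.5318 0.2259 r 0.0278 z 0.0634
s up 557 x 0.175 0.2099 y -0.0723 -0.0225 z [0.1115 0.1951]
s up 550 x 0.1755 0.2085 y 0.0262 0.0763 z [0.1117 0.1946]
w low 427 x 0.076 0.1061 y -0.045 -0.0231 z [0.0202 0.0461]
t 30.4 p [0.5005 0.1749 0.1901] F [-0.4  0.2 -0.3] g 0.0731 zyaw 93.26
delta tool [0.0348 0.1701 0.0488]
```

View pics/s9.png

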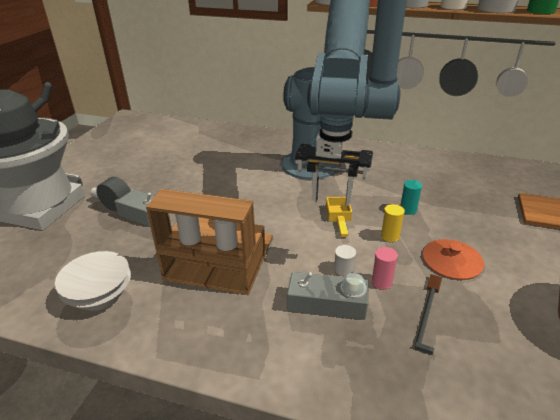

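The two tall tins show upright at (189,228) and (226,236). Short1's front face is at rack x 0.076, so its axis is near 0.103. I'll grasp short3.

```bash
python3 -m creep '[{"tx":0.017,"ty":0,"tz":0.025,"twist":0,"gripper":78},{"tx":0.017,"ty":0.03,"tz":0.024,"twist":0,"gripper":78},{"tx":0,"ty":0.045,"tz":0,"twist":0,"gripper":78},{"tx":0,"ty":0.045,"tz":0,"twist":0,"gripper":78},{"tx":0,"ty":0.035,"tz":0,"twist":0,"gripper":78},{"tx":0,"ty":0.015,"tz":0,"twist":0,"gripper":78},{"tx":0,"ty":0,"tz":0,"twist":0,"gripper":78}]' 20
python3 -m creep '[{"tx":0,"ty":0,"tz":0,"twist":0,"gripper":40},{"tx":0,"ty":0,"tz":0,"twist":0,"gripper":40},{"tx":0,"ty":0,"tz":0,"twist":0,"gripper":40},{"tx":0,"ty":0,"tz":0,"twist":0,"gripper":40}]'
python3 -m creep '[{"tx":0,"ty":-0.04,"tz":0,"twist":0,"gripper":40},{"tx":0,"ty":-0.045,"tz":0,"twist":0,"gripper":40},{"tx":0,"ty":-0.045,"tz":0,"twist":0,"gripper":40},{"tx":-0.03,"ty":0,"tz":0,"twist":0,"gripper":40},{"tx":-0.04,"ty":0,"tz":-0.02,"twist":0,"gripper":40},{"tx":0,"ty":0,"tz":-0.04,"twist":0,"gripper":40},{"tx":0,"ty":0,"tz":-0.04,"twist":0,"gripper":40},{"tx":0,"ty":0,"tz":-0.04,"twist":0,"gripper":40}]'
python3 to.py r .035 .05 .07
```

```text
clock: 31.1
ee_pos: [0.5307, 0.2252, 0.0188]
ee_rot: [[0.998, -0.004, -0.056], [0.056, -0.001, 0.998], [-0.004, -1.0, -0.001]]
wrist_force: [-0.5, -0.8, 0.2]
grip_width: 0.0731
clock: 31.5
ee_pos: [0.534, 0.2269, 0.0226]
ee_rot: [[0.998, 0.004, -0.058], [0.058, 0.001, 0.998], [0.004, -1.0, 0.001]]
wrist_force: [-1.2, -1.0, 6.0]
grip_width: 0.0536
clock: 32.3
ee_pos: [0.4698, 0.0816, 0.1505]
ee_rot: [[0.998, 0.001, -0.059], [0.059, -0.0, 0.998], [0.001, -1.0, -0.0]]
wrist_force: [1.3, -0.3, -2.0]
grip_width: 0.0535
t 32.3 p [0.4698 0.0816 0.1505] F [ 1.3 -0.3 -2. ] g 0.0535 zyaw 93.38
rack pos now [0.0205 0.2023]
delta tool [ 0.0142  0.0805 -0.1523]
```

```bash
python3 -m creep '[{"tx":0,"ty":0,"tz":-0.045,"twist":0,"gripper":40},{"tx":0.005,"ty":0,"tz":-0.045,"twist":0,"gripper":40},{"tx":0.01,"ty":0,"tz":-0.04,"twist":0,"gripper":40},{"tx":0,"ty":0.02,"tz":-0.022,"twist":0,"gripper":40},{"tx":0,"ty":0.04,"tz":0,"twist":0,"gripper":40},{"tx":0,"ty":0.04,"tz":0,"twist":0,"gripper":40},{"tx":0,"ty":0,"tz":0,"twist":0,"gripper":40},{"tx":0,"ty":0,"tz":0,"twist":0,"gripper":40}]'
python3 to.py r .06 .05 .034
```

```text
clock: 33.1
ee_pos: [0.494, -0.068, 0.0506]
ee_rot: [[0.998, -0.001, -0.058], [0.058, 0.0, 0.998], [-0.001, -1.0, 0.0]]
wrist_force: [-0.5, -0.5, -0.8]
grip_width: 0.0535
t 33.1 p [ 0.494  -0.068   0.0506] F [-0.5 -0.5 -0.8] g 0.0535 zyaw 93.32
rack pos now [0.036  0.0515]
delta tool [ 0.024   0.0166 -0.0015]
```

```bash
python3 -m creep '[{"tx":0.008,"ty":0.006,"tz":0,"twist":0,"gripper":40},{"tx":0.01,"ty":0.005,"tz":0,"twist":0,"gripper":40},{"tx":0.006,"ty":0,"tz":0,"twist":0,"gripper":40},{"tx":0,"ty":0.004,"tz":0,"twist":0,"gripper":40},{"tx":0,"ty":0.002,"tz":0,"twist":0,"gripper":40},{"tx":0,"ty":0.001,"tz":0,"twist":0,"gripper":40},{"tx":0,"ty":0,"tz":0,"twist":0,"gripper":40},{"tx":0,"ty":0,"tz":0,"twist":0,"gripper":40}]'
python3 -m creep '[{"tx":0,"ty":0,"tz":0,"twist":0,"gripper":66},{"tx":0,"ty":0,"tz":0,"twist":0,"gripper":66},{"tx":0,"ty":0,"tz":0,"twist":0,"gripper":66},{"tx":0,"ty":0,"tz":0,"twist":0,"gripper":66},{"tx":0,"ty":-0.02,"tz":0,"twist":0,"gripper":66},{"tx":0,"ty":-0.045,"tz":0,"twist":0,"gripper":66},{"tx":0,"ty":0,"tz":0,"twist":0,"gripper":66}]' >/dev/null
python3 -m creep '[{"tx":-0.04,"ty":0,"tz":0,"twist":0,"gripper":22},{"tx":-0.025,"ty":0,"tz":0,"twist":0,"gripper":22},{"tx":0,"ty":0.02,"tz":0,"twist":0,"gripper":22},{"tx":0,"ty":0.035,"tz":0,"twist":0,"gripper":22},{"tx":0,"ty":0.01,"tz":0,"twist":0,"gripper":22},{"tx":0,"ty":0,"tz":0,"twist":0,"gripper":22},{"tx":0,"ty":0,"tz":0,"twist":0,"gripper":22}]'
python3 look.py 10; python3 to.py r .068 .05 .033
```

```text
clock: 33.9
ee_pos: [0.5191, -0.067, 0.0345]
ee_rot: [[0.998, 0.001, -0.058], [0.058, -0.0, 0.998], [0.001, -1.0, -0.001]]
wrist_force: [-4.1, 2.0, 9.8]
grip_width: 0.054
clock: 35.3
ee_pos: [0.4539, -0.0708, 0.0329]
ee_rot: [[0.998, 0.001, -0.058], [0.058, -0.0, 0.998], [0.001, -1.0, -0.0]]
wrist_force: [-0.1, 0.5, -0.0]
grip_width: 0.0205
blow 10 [ 0.4752 -0.3846  0.0941]
lamp 20 [0.676  0.1634 0.0944]
t 35.4 p [ 0.4545 -0.071   0.0336] F [-0.1  0.3 -0.3] g 0.0207 zyaw 93.32
rack pos now [-0.0036  0.0508]
delta tool [ 0.0716  0.0007 -0.0008]
```

View pics/w10.png

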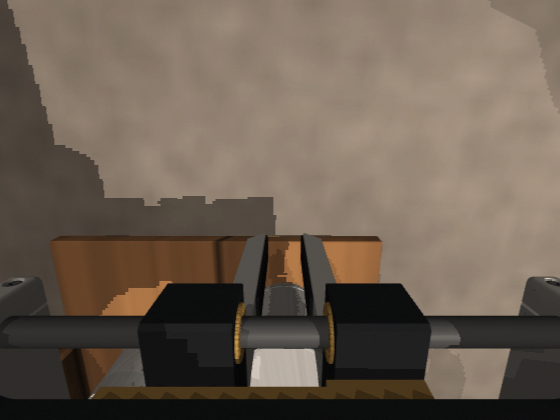

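Short3 stands ahead of the fingers at (285,295), and short1's edge shows at (115,380). I'll push it in, then back off and check all four tins.

```bash
python3 -m creep '[{"tx":0.015,"ty":0,"tz":0,"twist":0,"gripper":22},{"tx":0.012,"ty":0,"tz":0,"twist":0,"gripper":22},{"tx":0.008,"ty":0,"tz":0,"twist":0,"gripper":22},{"tx":0.008,"ty":0,"tz":0,"twist":0,"gripper":22},{"tx":0.009,"ty":0,"tz":0,"twist":0,"gripper":22},{"tx":0.009,"ty":0,"tz":0,"twist":0,"gripper":22},{"tx":0.008,"ty":0,"tz":0,"twist":0,"gripper":22},{"tx":0.003,"ty":0,"tz":0,"twist":0,"gripper":22}]' >/dev/null
python3 -m creep '[{"tx":0,"ty":0,"tz":0,"twist":0,"gripper":22},{"tx":0,"ty":0,"tz":0,"twist":0,"gripper":22}]'
python3 -m creep '[{"tx":-0.02,"ty":0,"tz":0,"twist":0,"gripper":22},{"tx":-0.04,"ty":0,"tz":0,"twist":0,"gripper":22},{"tx":-0.045,"ty":0,"tz":0,"twist":0,"gripper":0},{"tx":-0.045,"ty":-0.04,"tz":0,"twist":0,"gripper":0},{"tx":0,"ty":-0.05,"tz":0,"twist":0,"gripper":0},{"tx":0,"ty":-0.05,"tz":-0.045,"twist":0,"gripper":0},{"tx":0,"ty":-0.02,"tz":-0.045,"twist":0,"gripper":0},{"tx":0,"ty":0,"tz":0,"twist":0,"gripper":0}]'
python3 -m creep '[{"tx":0,"ty":0,"tz":0,"twist":0,"gripper":0},{"tx":0,"ty":0,"tz":0,"twist":0,"gripper":0}]' >/dev/null
python3 look.py 11; python3 rk.py 11; python3 to.py .665 .205 .27
python3 - <<'E'
import cv2,numpy as np
a=cv2.imread("pics/s11.png")[180:300,90:290];b=cv2.imread("pics/w11.png")
cv2.imwrite("pics/c11.png",np.vstack([cv2.resize(a,(500,300),interpolation=3),cv2.resize(b[100:],(500,286))]))
E
```

```text
clock: 36.4
ee_pos: [0.5254, -0.0663, 0.0321]
ee_rot: [[0.998, 0.001, -0.058], [0.058, 0.0, 0.998], [0.001, -1.0, -0.0]]
wrist_force: [-0.1, 0.6, -0.5]
grip_width: 0.0208
clock: 37.2
ee_pos: [0.3897, -0.1579, 0.177]
ee_rot: [[0.999, 0.008, -0.053], [0.053, -0.007, 0.999], [0.007, -1.0, -0.007]]
wrist_force: [0.6, -0.5, 0.5]
grip_width: 0.0009
blow 11 [ 0.4767 -0.3839  0.0945]
lamp 18 [0.6756 0.1637 0.0948]
s up 552 x 0.1754 0.2116 y -0.0734 -0.0233 z [0.1125 0.1955]
s up 548 x 0.1744 0.2086 y 0.0273 0.0763 z [0.1115 0.1952]
w low 51 x 0.095 0.1058 y -0.0295 -0.0237 z [0.0582 0.0646]
t 37.5 p [ 0.3869 -0.1514  0.1712] F [0.6 0.4 0.2] g 0.0007 zyaw 93.39
delta tool [ 0.2985 -0.0987  0.3396]
```

View pics/c11.png

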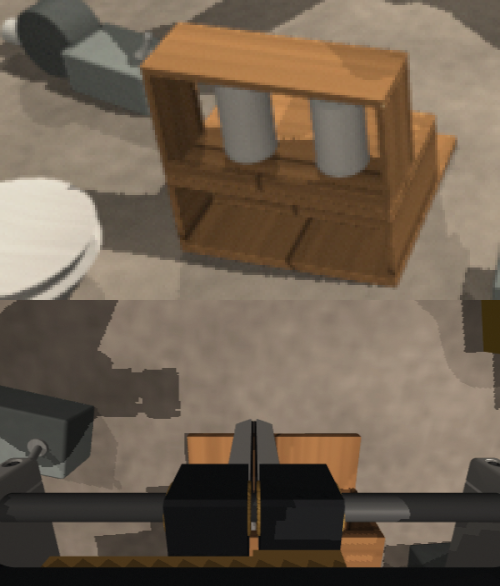

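Both tall tins stand upright on the upper tier at (247,120) and (340,135) in the crop. The short ones are hidden from this side, so I'll check them with the wrist camera from the left on the way to the lamp.

```bash
python3 -m creep '[{"tx":0,"ty":0,"tz":0.045,"twist":0,"gripper":0},{"tx":0,"ty":0,"tz":0.045,"twist":0,"gripper":0},{"tx":0,"ty":0,"tz":0.045,"twist":0,"gripper":0},{"tx":0,"ty":0,"tz":0.045,"twist":0,"gripper":0},{"tx":0.01,"ty":0,"tz":0.045,"twist":0,"gripper":0},{"tx":0.03,"ty":0,"tz":0.045,"twist":0,"gripper":0},{"tx":0.03,"ty":0,"tz":0.03,"twist":0,"gripper":0},{"tx":0.03,"ty":0,"tz":0.01,"twist":0,"gripper":0}]' >/dev/null
python3 -m creep '[{"tx":0,"ty":0,"tz":0,"twist":0,"gripper":0},{"tx":0,"ty":0,"tz":0,"twist":0,"gripper":0},{"tx":0,"ty":0,"tz":0,"twist":0,"gripper":0}]' >/dev/null
python3 look.py 12; python3 rk.py 12; python3 to.py .667 .203 .27
```

```text
blow 11 [ 0.4752 -0.3851  0.0934]
lamp 19 [0.6758 0.1633 0.0942]
s up 554 x 0.1754 0.2087 y -0.0731 -0.0227 z [0.112  0.1952]
s up 548 x 0.175 0.21 y 0.0266 0.0756 z [0.1125 0.1945]
w up 303 x 0.1545 0.1923 y 0.0649 0.0763 z [0.1101 0.1219]
w low 858 x 0.0746 0.1175 y -0.0523 -0.0226 z [0.0206 0.0551]
w low 1888 x 0.0736 0.1115 y 0.0271 0.0784 z [0.0216 0.0762]
t 38.7 p [0.4666 0.1585 0.1725] F [-0.5  0.2  0.3] g 0.0005 zyaw 93.28
delta tool [ 0.2026 -0.0975  0.033 ]
```

View pics/w12.png

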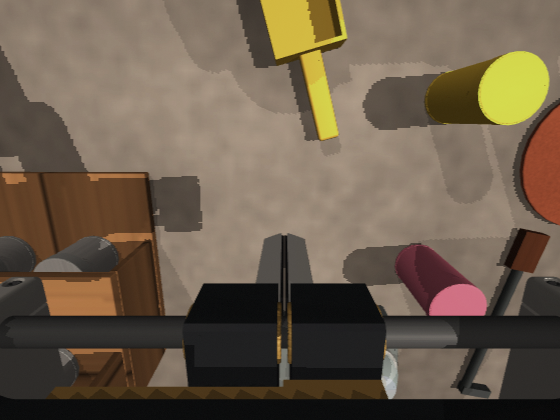

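The wrist view shows both short tins on the lower tier, with fronts at rack x about 0.074 and axes near 0.101. They are at about (15,255) and (80,255), tucked under the board. Every tin is put away, so the lantern is next.

```bash
python3 -m creep '[{"tx":0,"ty":-0.045,"tz":0,"twist":0,"gripper":0},{"tx":0.02,"ty":-0.045,"tz":0.01,"twist":0,"gripper":0},{"tx":0.045,"ty":0,"tz":0.02,"twist":0,"gripper":0},{"tx":0.045,"ty":0,"tz":0,"twist":0,"gripper":0},{"tx":0.045,"ty":0,"tz":0,"twist":0,"gripper":0},{"tx":0.045,"ty":0,"tz":0,"twist":0,"gripper":0},{"tx":0,"ty":0,"tz":0,"twist":0,"gripper":0},{"tx":0,"ty":0,"tz":0,"twist":0,"gripper":0}]' >/dev/null
python3 -m creep '[{"tx":0,"ty":0,"tz":0,"twist":0,"gripper":0},{"tx":0,"ty":0,"tz":0,"twist":0,"gripper":0}]' >/dev/null
python3 - <<'E'
from rig import bot
from h import *
s=bot.sense();w=bot.camera("wrist");W=cloud(w,wristT(s,w)).reshape(-1,3)
q=W[(W[:,2]>.085)&(W[:,2]<.11)&(abs(W[:,0]-.674)<.03)&(abs(W[:,1]-.16)<.03)];print("bat",len(q),q.mean(0) if len(q) else "")
q=W[(W[:,2]>.063)&(W[:,2]<.11)&(abs(W[:,0]-.66)<.06)&(abs(W[:,1]-.265)<.06)];print("dome",len(q),q.min(0) if len(q) else "")
E
python3 to.py .669 .199 .086
```

```text
bat 74 [0.6705099  0.16321873 0.0954817 ]
dome 1868 [0.62704842 0.23708327 0.0632634 ]
t 39.75 p [0.6645 0.2003 0.2638] F [ 0.4 -0.4  0.6] g 0.0001 zyaw 93.32
delta tool [ 0.0042  0.1778 -0.0016]
```

```bash
python3 -m creep '[{"tx":0.003,"ty":0.045,"tz":-0.001,"twist":0,"gripper":0},{"tx":0,"ty":0.045,"tz":0,"twist":0,"gripper":0},{"tx":0,"ty":0.045,"tz":0,"twist":0,"gripper":0},{"tx":0,"ty":0.03,"tz":0,"twist":0,"gripper":0},{"tx":0,"ty":0.013,"tz":0,"twist":0,"gripper":0},{"tx":0,"ty":0,"tz":0,"twist":0,"gripper":0}]'
python3 -m creep '[{"tx":0.001,"ty":0,"tz":-0.012,"twist":0,"gripper":0},{"tx":0.001,"ty":0,"tz":-0.009,"twist":0,"gripper":0},{"tx":0.0005,"ty":0,"tz":-0.006,"twist":0,"gripper":0},{"tx":0.0005,"ty":0,"tz":-0.006,"twist":0,"gripper":0},{"tx":0.0005,"ty":0,"tz":-0.006,"twist":0,"gripper":0},{"tx":0,"ty":0,"tz":-0.005,"twist":0,"gripper":0},{"tx":0,"ty":0,"tz":-0.004,"twist":0,"gripper":0},{"tx":0,"ty":0,"tz":0,"twist":0,"gripper":0}]'
python3 -m creep '[{"tx":0,"ty":0,"tz":0.01,"twist":0,"gripper":0},{"tx":0,"ty":-0.04,"tz":0.005,"twist":0,"gripper":0},{"tx":0,"ty":-0.045,"tz":0,"twist":0,"gripper":0},{"tx":0,"ty":-0.045,"tz":0,"twist":0,"gripper":0},{"tx":-0.045,"ty":-0.045,"tz":0,"twist":0,"gripper":0},{"tx":-0.045,"ty":0,"tz":0,"twist":0,"gripper":0},{"tx":-0.045,"ty":0,"tz":0,"twist":0,"gripper":0},{"tx":0,"ty":0,"tz":0,"twist":0,"gripper":0}]'
python3 -m creep '[{"tx":0,"ty":0,"tz":0,"twist":0,"gripper":0},{"tx":0,"ty":0,"tz":0,"twist":0,"gripper":0}]' >/dev/null
python3 look.py 13; python3 rk.py 13; python3 to.py
python3 - <<'E'
from h import *
d=np.load("pics/w13.npz");W=d["W"].reshape(-1,3)
q=W[(W[:,2]>.085)&(W[:,2]<.11)&(abs(W[:,0]-.674)<.03)&(abs(W[:,1]-.148)<.035)];print("bat",len(q),q.mean(0) if len(q) else "")
d=np.load("pics/s13.npz");W=d["W"].reshape(-1,3)
q=W[(W[:,2]>.085)&(W[:,2]<.11)&(abs(W[:,0]-.674)<.03)&(abs(W[:,1]-.148)<.035)];print("bat s",len(q),q.mean(0) if len(q) else "")
E
```

```text
clock: 40.35
ee_pos: [0.6669, 0.1993, 0.0832]
ee_rot: [[0.998, -0.003, -0.058], [0.058, -0.0, 0.998], [-0.003, -1.0, -0.0]]
wrist_force: [-0.1, -0.6, 0.0]
grip_width: 0.0007
clock: 41.15
ee_pos: [0.6752, 0.1519, 0.0852]
ee_rot: [[0.998, 0.001, -0.057], [0.057, 0.002, 0.998], [0.001, -1.0, 0.002]]
wrist_force: [1.2, 2.7, 3.4]
grip_width: 0.0002
clock: 41.95
ee_pos: [0.5429, 0.1598, 0.2475]
ee_rot: [[0.998, -0.006, -0.059], [0.059, -0.001, 0.998], [-0.006, -1.0, -0.001]]
wrist_force: [-0.1, -0.0, -0.1]
grip_width: 0.0003
blow 11 [ 0.4756 -0.3845  0.0937]
lamp 19 [0.6797 0.1351 0.0943]
s up 566 x 0.1733 0.2391 y -0.0732 -0.0159 z [0.112  0.1946]
s up 564 x 0.1712 0.2095 y 0.0253 0.0763 z [0.1117 0.1953]
w up 662 x 0.1506 0.1849 y -0.0443 -0.022 z [0.1103 0.139 ]
w up 3969 x 0.1485 0.2322 y 0.0233 0.0771 z [0.1126 0.2014]
w low 558 x 0.0742 0.0916 y -0.0702 -0.0255 z [0.021  0.0642]
w low 521 x 0.0742 0.0912 y 0.0325 0.0753 z [0.0216 0.0763]
t 42.25 p [0.5499 0.1594 0.25  ] F [-0.1  0.3 -0.4] g 0.0003 zyaw 93.3
bat 0 
bat s 22 [0.6793021  0.13585066 0.09330248]
```

View pics/s13.png

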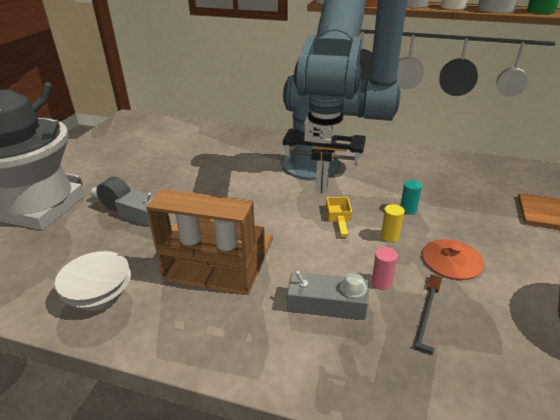

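The lamp bat tip is now at y = 0.135, leaning away from the dome at (298,277). The blower bat is off, all four tins stand in the rack, the bystanders have not moved, and the arm is clear. I'll hand the job in.

```bash
python3 -c "
from rig import bot
print(bot.sign_off())"
```

```text
the job is handed in; nothing more can be done
None
```

The job is done and handed in at about 42 s on the robot's clock, in the order you set: blower off, four tins racked, lantern off. The sign-off gave no verdict.

**Tins:** the silver ones present were tall1, tall3, short1 and short3. I left the pink, yellow and turquoise look-alikes alone. No tin was seen to be knocked aside.

Last checks, from the wrist and scene cameras:

| Item | Measured | Limit |
|---|---|---|
| Tall tins, axis in rack x (upper tier) | about 0.18 m | 0.165 to 0.24 m |
| Short tins, axis in rack x (lower tier) | about 0.101 m | 0.085 to 0.17 m |
| Blower bat tip, world y | moved from -0.414 to -0.385 m, off side | past 0.3 rad |
| Lamp bat tip, world y | moved from 0.163 to 0.135 m, off side | past 0.3 rad |

- **Bystanders:** the poker, lid and scoop looked unmoved in the last scene picture; I did not measure their positions.
- **Robot:** the arm was clear of everything at the end.
- **Where readings disagreed:** the scene and wrist cameras differed by 2–4 mm in x throughout, well inside the margins. In the last look, some rack readings ran past a tin's real outline (one to rack x 0.239). I put that down to stray grey pixels, since the earlier views agreed.
- **Not directly seen:** the short tins were hidden from the scene camera, so their positions rest on the wrist camera alone. That camera did not catch the lamp bat in its final view, so the bat's position comes from the scene camera alone.

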